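# Empty the marble tin, shake it to be sure, and cover the tray

### The job

Clear up the felting table: tip all the marbles out of the metal tin into the plywood tray, then, with the tin empty and still held over the tray, shake it briskly to and fro at least three times, hold it still for a good second to feel that nothing rattles or weighs in it, and stand it upright in the middle of the cork mat. Put every loose wooden toggle into the tray as well, then lower the cover plate over the tray's two pins until it lies flush on the rim. Leave the scissors, marker, stapler and jar where they are.

Things in the scene. Friction and masses are not known exactly. Their poses are not given: they have to be found in the camera images.
- tray: open plywood tray fixed to the table, outside 138 mm along its x, 178 mm along its y, 56 mm high, walls and floor 4 mm thick; origin at the centre of its underside. On each short side a wooden tab level with the rim carries an upright locating pin
- tray_pin (a point): tip of one of the tray's two steel locating pins, at x = 0, y = +100 mm in the tray's frame, 70 mm above its underside; the other is at y = -100 mm. They are 8 mm thick with a tapered tip, 14 mm tall above the rim, and stand on tabs 24 x 22 mm
- tray_rim (a point): centre of the tray at rim height, 56 mm above its underside; axes as the tray's
- cover: loose plywood cover plate, 138 mm along its x, 222 mm along its y, 8 mm thick, about 0.22 kg, with two 13 mm through holes at x = 0, y = +100 and -100 mm and on top a wooden grip bar, 16 mm thick (along x), 60 mm long (along y), rising from 8 to 46 mm; origin at the centre of its underside, z up. It fits either way round. It lies grip up. Flush on the tray, its origin is at tray_rim
- tin: bare metal pouring tin, 110 mm along its x, 60 mm along its y, 52 mm high, about 0.16 kg empty, closed on top so that the marbles in it cannot be seen from above; origin at the centre of its underside, z up. It stands level on the table. Its inner floor falls 8 degrees from the mouth to the closed end, so marbles stay in while it is carried level and smoothly
- tin_mouth (a point): middle of the tin's mouth, its only opening, in its -x end (55 mm from the middle, 34 mm above the underside): 30 mm wide, 20 to 49 mm high. Inside the tin is 54 mm wide, so marbles can hang up behind the shoulders beside the mouth until it is shaken sideways. They roll out when this end is tipped down 30 to 45 degrees
- mat: cork mat fixed to the table, 140 mm along its x, 100 mm along its y, 5 mm thick; origin at the centre of its underside
- marble1: glass marble, 22 mm across, 14 g, inside the tin at the start; origin at its centre
- marble2: glass marble, 22 mm across, 14 g, inside the tin at the start; origin at its centre
- marble3: glass marble, 22 mm across, 14 g, inside the tin at the start; origin at its centre; may be absent, then None
- marble4: glass marble, 22 mm across, 14 g, inside the tin at the start; origin at its centre; may be absent, then None
- toggle1: wooden toggle bar, 48 mm along its x, 18 mm along its y, 16 mm high, 12 g, lying on the table before the tray; origin at the centre of its underside; None if absent (2 to 4 are there)
- toggle2: wooden toggle bar, 48 mm along its x, 18 mm along its y, 16 mm high, 12 g, lying on the table before the tray; origin at the centre of its underside; None if absent (2 to 4 are there)
- toggle3: wooden toggle bar, 48 mm along its x, 18 mm along its y, 16 mm high, 12 g, lying on the table before the tray; origin at the centre of its underside; None if absent (2 to 4 are there)
- toggle4: wooden toggle bar, 48 mm along its x, 18 mm along its y, 16 mm high, 12 g, lying on the table before the tray; origin at the centre of its underside; None if absent (2 to 4 are there)
- scissors: pair of scissors with black handles lying on the table, about 190 x 70 x 10 mm; leave alone. Origin at its pivot, underside
- marker: marker pen lying on the table, 140 mm long, 13 mm thick; leave alone. Origin at the middle of its underside
- stapler: black desk stapler, 150 x 40 x 60 mm; leave alone. Origin at the centre of its underside
- jar: lidded glass jar, 60 mm across, 75 mm high; leave alone. Origin at the centre of its underside
There are look-alikes about, which are no part of the job. Leave any green or purple look-alike of the tin alone.

How it is judged:
By the outcome, as a careful person would: the job done as asked, in the order asked, and still so for the second after the job is handed in, with the robot touching nothing.
Of marble3, marble4 only 1 to 2 are there at a start; the rules pass over those that are not, and their reading is None.
Of toggle1, toggle2, toggle3, toggle4 only 2 to 4 are there at a start; the rules pass over those that are not, and their reading is None.
At some moment in a run one of toggle1, toggle2, toggle3, toggle4, cover may be knocked a few centimetres aside while the robot is not near it.
It also fails if it takes over 210 s, if anything falls off the work surface, if the arm or the gripper's body presses on something with over 40 N, if the wrist force passes 120 N, or if a joint passes its speed limit or range.

### The arm

A 7-joint arm with a two-finger parallel gripper is mounted at the origin on the work surface. World frame = base frame: x ahead of the robot, y to its left, z up, the work surface at z = 0. Lengths are in mm, angles in rad, forces in N, time in s.
With the tool pointing down it reaches from about 425 to 875 mm from the base axis. Payload 4.7 kg.
Tool frame: the origin (TCP) lies midway between the tips of the shut fingers; the grasp point (between the pads) lies 19 mm behind it (env.grip_depth is the x of the grasp point in the tool frame, in mm); x points along the fingers, y is the direction in which the jaws open and shut, and the axes are right-handed (so a half turn about x gives the same grasp; the last joint's range is limited). The gripper opens to 85 mm and grips with 20 to 120 N. Pads are 22 mm wide; open, the fingers measure 114 mm over their backs; the gripper's body (76 mm by 85 mm) begins 54 mm behind the grasp point. The pads swing forward as they close: fully open they stand 13 mm farther back than shut.
Start: joints at [0.014, 0.321, -0.07, 1.45, 0.023, 1.371, -0.057], TCP at [650.021, -0.026, 201.449] pointing down, gripper open.
Joint ranges: [-2.86, 2.86], [-0.3, 2.09], [-1.38, 1.24], [0.06, 2.45], [-1.56, 4.7], [0.09, 2.05], [-2.69, 2.69]. Speed limits (rad/s): [2.57, 2.57, 3.14, 3.14, 3.14, 3.14, 3.14].

### API

Orientations are given as a 3x3 rotation matrix whose columns are the frame's x, y, z axes.
In Python, from station import status, cams, close_job, env gives the robot as it stands. The module is installed in compiled form; this text tells all that it offers.
- The arm moves only by the tool apply_moves, never from a script. Its argument "series" is a list of rows, each an object of numbers: "hand": the opening in per cent of the stroke, from 0 (shut) to 100 (fully open); "dx", "dy", "dz": the shift along the tool's x, y, z in cm; "twist": the turn about the tool's x in degrees. In form: [{"hand": .., "dx": .., "dy": .., "dz": .., "twist": ..}, ...]. A call has 1 to 20 rows; each row is the pose to reach, as a shift and turn from the pose commanded when the call began, along the tool's axes at that moment; what a row does not reach only later rows make up. A row lasts 1/10 s, in which the tool goes at most 50 mm and 8.59 degrees, less where a joint would pass 70% of its speed; a pose out of reach is approached as far as the arm can. A call with a gripper value outside its range is refused whole. The fingers move at their own pace and stop on an object; the grip force is fixed at half the most. Time passes only in rows, so rows that repeat a pose let the fingers close. It gives the time, the measured TCP pose, the force and the opening at its end, in the units of the state.
- status.read_state(): the state, without advancing time (a new reading comes with each control period).
- cams.capture(name): name is "scene" or "side" or "wrist"; returns a dict with "color" (400x640x3 uint8, red, green, blue), "depth" (400x640 float32, mm along the optical axis (not along the pixel's ray), 0 where there is no reading), "K" (3x3 intrinsics, pixels), "T" (4x4, takes a point from camera to world coordinates). Camera axes: x right, y down, z forward; pixel columns grow to the right and rows downward; lengths in mm; the calibration is good to about 2 mm. A picture is of the moment at which its call begins.
- close_job(): hands the job in, once; it reports no verdict.
The state is a dict: "clock": time; "q": joint angles; "dq": joint speeds; "tau": joint torques, N m; "tool_pos": TCP position; "orientation": TCP orientation; "ft_force": force on the tool from outside, world axes, zero at the start; "moment": the same for the moment, N m; "width": finger opening in mm.
Only numpy, scipy, OpenCV 4.12 (cv2) and the standard library are available. Lean on these libraries where they do the work, as an engineer would, in place of code of your own. Each camera call takes 0.05 s, during which the arm holds its last target. There are 200 camera calls.

## Working session

There is one attempt and no reset: what is moved stays moved. The work goes in short steps, Python scripts to look and compute and a tool call to move; the robot and the scene stay as the last step left them, time stands still between calls to the robot, and variables do not carry over. Pictures are saved under pics/ and viewed, about 12 in all and at most 16, crops included, and the job is handed in when it is done.

Besides the shell and the picture viewer there is one more tool, called after "Emit:" by a JSON object that holds its "api" and its "payload", one argument or row to a line. apply_moves: Moves the arm, as the interface text tells. Its arguments: {"type":"object","properties":{"series":{"type":"array"}},"required":["series"]}

```bash
mkdir -p pics; cat > h.py <<'E'
import numpy as np, cv2
from station import status, cams, close_job, env
def snap(n,f):
    c=cams.capture(n); cv2.imwrite('pics/'+f,c['color'][:,:,::-1]); np.savez('pics/'+f+'.npz',**c); return c
def cloud(c):
    h,w=c['depth'].shape; u,v=np.meshgrid(np.arange(w),np.arange(h)); d=c['depth']; K=c['K']
    P=np.stack([(u-K[0,2])/K[0,0]*d,(v-K[1,2])/K[1,1]*d,d],-1)
    return P@c['T'][:3,:3].T+c['T'][:3,3]
def ray(c,uv,z):
    uv=np.atleast_2d(uv).astype(float); K=c['K']
    d=np.c_[(uv[:,0]-K[0,2])/K[0,0],(uv[:,1]-K[1,2])/K[1,1],np.ones(len(uv))]@c['T'][:3,:3].T; o=c['T'][:3,3]
    return o+d*((z-o[2])/d[:,2])[:,None]
E
python3 - <<'E'
from h import *
for n in ['scene','side','wrist']:
    c=snap(n,n+'0.png'); print(n,c['T'].round(2).tolist(),c['K'].round(0).tolist())
a=[cv2.imread(f'pics/{n}0.png') for n in ['scene','side']]
s=status.read_state(); print({k:np.round(v,3).tolist() for k,v in s.items()}, env.grip_depth)
E
```

```text
scene [[0.62, 0.51, -0.6, 1222.74], [0.78, -0.4, 0.47, -601.18], [-0.0, -0.76, -0.65, 844.88], [0.0, 0.0, 0.0, 1.0]] [[413.0, 0.0, 323.0], [0.0, 413.0, 199.0], [0.0, 0.0, 1.0]]
side [[-0.99, -0.08, 0.1, 362.61], [-0.12, 0.49, -0.86, 1162.78], [0.02, -0.87, -0.5, 801.27], [0.0, 0.0, 0.0, 1.0]] [[379.0, 0.0, 316.0], [0.0, 379.0, 200.0], [0.0, 0.0, 1.0]]
wrist [[1.0, 0.0, -0.0, 649.22], [0.0, -0.95, -0.32, 81.85], [-0.0, 0.32, -0.95, 373.92], [0.0, 0.0, 0.0, 1.0]] [[337.0, 0.0, 319.0], [0.0, 337.0, 195.0], [0.0, 0.0, 1.0]]
{'clock': 0.15, 'q': [0.014, 0.322, -0.07, 1.451, 0.023, 1.371, -0.057], 'dq': [-0.001, -0.002, -0.002, -0.003, 0.0, -0.001, -0.001], 'tau': [0.0, -49.409, -0.382, -31.468, 0.013, 0.008, -0.0], 'tool_pos': [649.556, -0.026, 200.567], 'orientation': [[-0.001, 1.0, 0.0], [-0.0, 0.0, -1.0], [-1.0, -0.001, 0.0]], 'ft_force': [-0.022, -0.129, 0.265], 'moment': [-0.005, 0.011, -0.005], 'width': 85.488} -18.700000000000003
```

View pics/scene0.png

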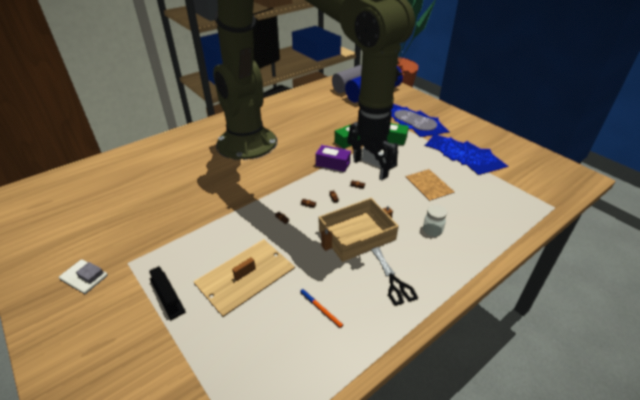

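View pics/side0.png

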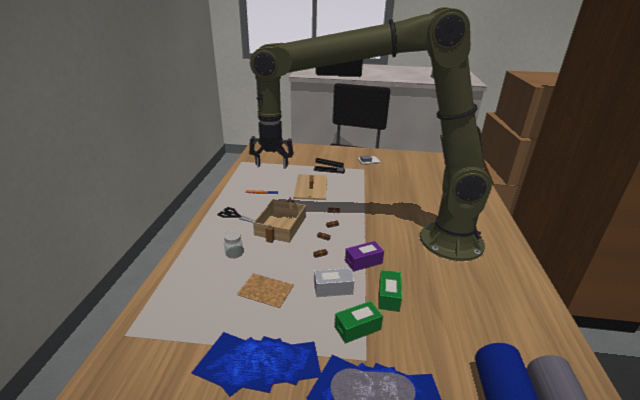

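Side view: silver tin at about (333,282), mat at (266,290), tray (281,220), four toggles at (320,253), (323,236), (332,224), (334,210), cover (311,187), stapler beyond it. Purple and green look-alikes are around the tin. Next I'll view the wrist image and measure.

```bash
python3 - <<'E'
from h import *
w=cv2.imread('pics/wrist0.png'); s=cv2.imread('pics/side0.png')
crop=cv2.resize(s[180:340,210:410],None,fx=3.2,fy=3.2,interpolation=cv2.INTER_CUBIC)
crop=cv2.resize(crop,(500,400)); w=cv2.resize(w,(500,312))
o=np.zeros((600,800,3),np.uint8); o[:320,:400]=cv2.resize(crop,(400,320)); o[:250,400:]=cv2.resize(w,(400,250))
cs=cv2.imread('pics/scene0.png')[130:320,180:460]; o[320:600,:400]=cv2.resize(cs,(400,280))
o[250:,400:]=cv2.resize(s[250:340,300:400],(400,350),interpolation=cv2.INTER_CUBIC)
cv2.imwrite('pics/comp1.png',o)
# ortho from side & scene depth
for n in ['side','scene']:
    c=dict(np.load(f'pics/{n}0.png.npz')); P=cloud(c); rgb=c['color'].astype(int)
    hsv=cv2.cvtColor(c['color'],cv2.COLOR_RGB2HSV)
    m=(P[...,2]>9)&(P[...,2]<90)&(P[...,0]>380)&(P[...,0]<950)&(abs(P[...,1])<450)&(c['depth']>0)
    k,l,st,ce=cv2.connectedComponentsWithStats(m.astype(np.uint8))
    for i in range(1,k):
        if st[i,4]<12: continue
        q=P[l==i]; top=q[q[:,2]>np.percentile(q[:,2],90)-6]
        r=cv2.minAreaRect(top[:,:2].astype(np.float32))
        print(n,ce[i].round(),st[i,4],'z',np.percentile(q[:,2],[50,97]).round(),'rect',np.round(r[0]),np.round(r[1]),round(r[2]),hsv[l==i].mean(0).round())
E
```

```text
side [314. 184.] 274 z [11. 48.] rect [ 557. -325.] [13. 72.] 8 [ 16. 109. 154.]
side [301. 190.] 93 z [10. 14.] rect [ 592. -282.] [ 53. 143.] 8 [ 17. 101. 162.]
side [250. 191.] 15 z [13. 16.] rect [ 805. -232.] [47. 19.] 14 [ 11. 181. 184.]
side [268. 191.] 33 z [12. 15.] rect [ 731. -238.] [83. 15.] 5 [ 69. 190. 151.]
side [279. 220.] 1194 z [38. 59.] rect [627.  -2.] [225. 141.] 80 [ 17. 100.  93.]
side [229. 213.] 74 z [11. 14.] rect [833. -45.] [61. 87.] 69 [73. 20. 43.]
side [334. 209.] 42 z [16. 19.] rect [ 437. -129.] [44. 22.] 10 [ 11. 129.  50.]
side [332. 223.] 56 z [15. 18.] rect [435. -32.] [47. 22.] 29 [ 11. 125.  78.]
side [233. 244.] 423 z [52. 77.] rect [746. 186.] [51. 50.] 76 [ 50.  12. 121.]
side [323. 235.] 62 z [15. 20.] rect [459.  50.] [20. 47.] 57 [ 11. 131.  77.]
side [320. 252.] 67 z [16. 19.] rect [460. 153.] [48. 20.] 28 [ 11. 136.  77.]
side [327. 281.] 669 z [52. 56.] rect [416. 310.] [83. 64.] 13 [100.  10. 134.]
scene [373. 158.] 67 z [21. 43.] rect [389. 269.] [19.  6.] 16 [72.  8. 68.]
scene [381. 152.] 15 z [51. 54.] rect [417. 290.] [13. 23.] 30
[... 1417 characters left out ...]
19 z [10. 11.] rect [ 607. -335.] [21. 14.] 26 [ 19. 115. 207.]
scene [391. 288.] 27 z [10. 13.] rect [826. -71.] [ 8. 38.] 29 [24. 22. 48.]
scene [397. 296.] 55 z [10. 13.] rect [847. -75.] [25. 42.] 56 [23. 26. 65.]
scene [404. 290.] 17 z [10. 11.] rect [847. -51.] [ 7. 24.] 73 [23. 27. 71.]
scene [241. 291.] 17 z [10. 10.] rect [ 601. -369.] [12. 15.] 38 [ 19. 114. 215.]
scene [321. 306.] 207 z [11. 14.] rect [ 757. -241.] [140.  12.] 5 [ 46. 162. 185.]
scene [215. 296.] 14 z [10. 11.] rect [ 571. -425.] [12. 15.] 63 [ 19. 106. 209.]
scene [235. 301.] 42 z [10. 11.] rect [ 615. -394.] [26. 48.] 8 [ 19. 116. 201.]
scene [411. 297.] 13 z [10. 12.] rect [872. -52.] [17.  7.] 41 [26. 25. 65.]
```

View pics/comp1.png

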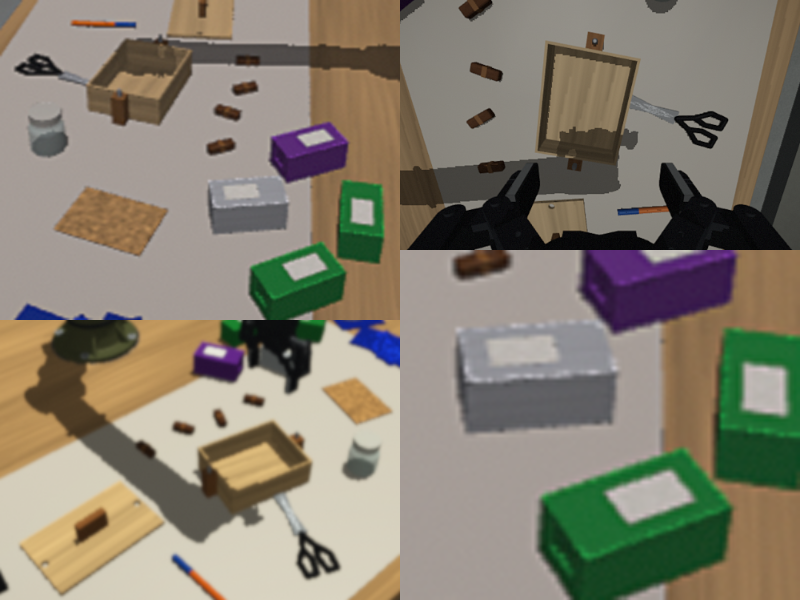

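Wrist view: tray at (588,100), both pins seen, four toggles left, cover below. The mouth end of the tin can't be seen yet, so I'll move over it.

Emit:
{"api": "apply_moves", "payload": {
  "series": [
    {"hand": 100, "dx": -4, "dy": -4, "dz": -4, "twist": 0},
    {"hand": 100, "dx": -8, "dy": -8, "dz": -8, "twist": 0},
    {"hand": 100, "dx": -8, "dy": -12, "dz": -13, "twist": 0},
    {"hand": 100, "dx": -8, "dy": -16, "dz": -18, "twist": 0},
    {"hand": 100, "dx": -8, "dy": -17, "dz": -22, "twist": 0},
    {"hand": 100, "dx": -8, "dy": -17, "dz": -24, "twist": 0},
    {"hand": 100, "dx": -8, "dy": -17, "dz": -24, "twist": 0},
    {"hand": 100, "dx": -8, "dy": -17, "dz": -24, "twist": 0}
  ]
}}

```text
clock: 0.95
tool_pos: [477.8, 244.1, 281.6]
orientation: [[-0.0, 1.0, 0.008], [0.001, 0.008, -1.0], [-1.0, -0.0, -0.001]]
ft_force: [0.8, -0.8, -0.0]
width: 85.6
```

```bash
python3 - <<'E'
from h import *
c=snap('wrist','wrist1.png'); print(c['T'].round(2).tolist())
print(np.round(status.read_state()['tool_pos'],1))
c0=dict(np.load('pics/wrist0.png.npz'))
for c in (c0,c):
    hsv=cv2.cvtColor(c['color'],cv2.COLOR_RGB2HSV); P=cloud(c)
    m=(P[...,2]>9)&(P[...,2]<90)&(c['depth']>0)
    k,l,st,ce=cv2.connectedComponentsWithStats(m.astype(np.uint8))
    for i in range(1,k):
        if st[i,4]<60: continue
        q=P[l==i]; zt=np.percentile(q[:,2],90)
        top=q[q[:,2]>zt-4]
        r=cv2.minAreaRect(top[:,:2].astype(np.float32))
        print(ce[i].round(),st[i,4],'z',zt.round(),'rect',np.round(r[0]),np.round(r[1]),round(r[2]),hsv[l==i].mean(0).round())
E
```

```text
[[1.0, 0.01, 0.0, 476.66], [0.01, -0.95, -0.32, 325.74], [0.0, 0.32, -0.95, 455.18], [0.0, 0.0, 0.0, 1.0]]
[479.2 241.1 281.3]
[4. 4.] 87 z 17.0 rect [350. 153.] [9. 2.] 30 [139. 183.  27.]
[116.  12.] 934 z 18.0 rect [458. 148.] [47. 18.] 30 [ 13. 151.  54.]
[289. 177.] 8862 z 58.0 rect [624.  -4.] [222. 139.] 80 [19. 96. 79.]
[136. 115.] 891 z 18.0 rect [457.  49.] [18. 47.] 70 [ 12. 144.  63.]
[127. 190.] 693 z 18.0 rect [433. -34.] [49. 18.] 28 [ 12. 143.  62.]
[484. 204.] 1767 z 12.0 rect [830. -50.] [68. 92.] 71 [84. 62. 18.]
[145. 268.] 623 z 18.0 rect [ 436. -135.] [48. 19.] 8 [ 12. 153.  33.]
[262. 326.] 104 z 10.0 rect [ 574. -222.] [15. 33.] 86 [ 18.  85. 135.]
[286. 339.] 189 z 10.0 rect [ 605. -246.] [60. 26.] 88 [ 18.  85. 133.]
[228. 347.] 481 z 10.0 rect [ 525. -257.] [80. 54.] 55 [ 18.  84. 138.]
[259. 339.] 167 z 10.0 rect [ 569. -244.] [46. 26.] 30 [ 18.  85. 133.]
[387. 338.] 610 z 13.0 rect [ 741. -240.] [107.  12.] 5 [ 55. 168. 121.]
[264. 359.] 122 z 10.0 rect [ 576. -274.] [42. 22.] 79 [ 18.  85. 129.]
[286. 361.] 134 z 10.0 rect [ 601. -278.] [38. 31.] 78 [ 1
[... 231 characters left out ...]
. 100.] 5250 z 54.0 rect [400. 304.] [110.  60.] 15 [ 77.   6. 143.]
[194. 209.] 4453 z 54.0 rect [312. 164.] [113.  60.] 31 [119. 129.  99.]
[526. 200.] 2942 z 77.0 rect [745. 184.] [52. 52.] 26 [ 42.  15. 101.]
[304. 214.] 444 z 18.0 rect [458. 149.] [47. 18.] 31 [ 12. 156.  31.]
[ 35. 301.] 7590 z 72.0 rect [ 53. -11.] [107.  29.] 80 [38. 81. 40.]
[407. 309.] 5043 z 57.0 rect [623.  -4.] [224. 139.] 79 [19. 98. 73.]
[304. 276.] 397 z 18.0 rect [457.  49.] [19. 48.] 72 [ 12. 153.  32.]
[289. 321.] 357 z 18.0 rect [433. -34.] [48. 19.] 30 [ 12. 140.  62.]
[539. 324.] 414 z 12.0 rect [834. -41.] [94. 35.] 9 [78. 63. 23.]
[295. 368.] 144 z 17.0 rect [ 436. -126.] [12. 47.] 83 [ 14. 152.  41.]
```

View pics/wrist1.png

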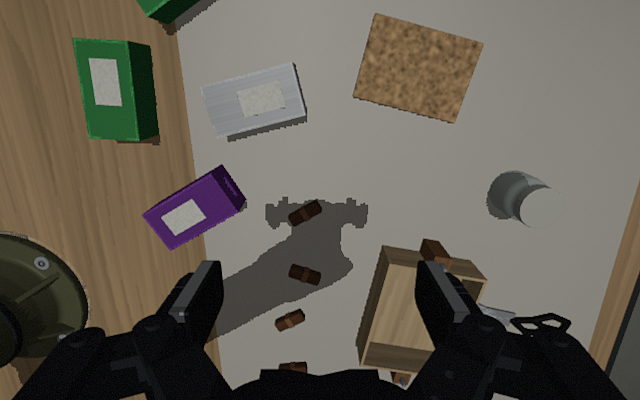

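```bash
python3 - <<'E'
from h import *
w=cv2.imread('pics/wrist1.png'); cv2.imwrite('pics/z1.png',cv2.resize(w[50:250,140:320],None,fx=3,fy=3,interpolation=cv2.INTER_CUBIC))
c=dict(np.load('pics/wrist1.png.npz')); hsv=cv2.cvtColor(c['color'],cv2.COLOR_RGB2HSV)
def rect(m,z):
    m=cv2.morphologyEx(m.astype(np.uint8),cv2.MORPH_OPEN,np.ones((3,3)));k,l,st,ce=cv2.connectedComponentsWithStats(m); i=1+st[1:,4].argmax()
    v,u=np.nonzero(l==i); r=cv2.minAreaRect(ray(c,np.c_[u,v],z)[:,:2].astype(np.float32)); print(ce[i],np.round(r,1) if 0 else r)
m=np.zeros((400,640),bool); m[0:135,340:500]=1
rect(m&(hsv[...,1]>70)&(hsv[...,0]<25),5)
P=cloud(c)
lab=(hsv[...,1]<25)&(P[...,2]>45)
lab[:50]=0;lab[150:]=0;lab[:,:190]=0;lab[:,320:]=0
q=P[lab]; q2=P[lab&(hsv[...,2]>165)]; print(q.mean(0),q2.mean(0),len(q2))
# tray: rim corners
t=(P[...,2]>50)&(P[...,2]<62); t[:,:340]=0;t[:240]=0; 
E
```

```text
[416.00758871  68.20083369] ((598.6795654296875, 340.84881591796875), (99.63018035888672, 139.33985900878906), 76.4345703125)
[401.74749302 305.42457514  57.48251167] [453.20749848 316.50701529  52.93031527] 10
```

View pics/z1.png

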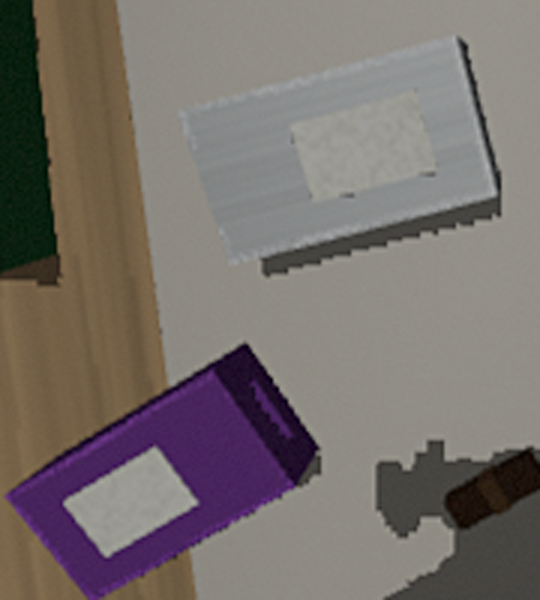

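The wrist view shows the tin label near its +x end. On the purple look-alike the mouth is opposite the label, so the tin's mouth points toward the base and the tin's x axis is at about +15°. Tin centre is at (400,304). Moving above it with a twist of 75°.

Emit:
{"api": "apply_moves", "payload": {
  "series": [
    {"hand": 100, "dx": 2, "dy": -2, "dz": -2, "twist": 8},
    {"hand": 100, "dx": 5, "dy": -4, "dz": -4, "twist": 16},
    {"hand": 100, "dx": 8, "dy": -6, "dz": -6, "twist": 25},
    {"hand": 100, "dx": 11, "dy": -7.5, "dz": -6.5, "twist": 33},
    {"hand": 100, "dx": 13, "dy": -7.5, "dz": -6.5, "twist": 41},
    {"hand": 100, "dx": 13, "dy": -7.5, "dz": -6.5, "twist": 50},
    {"hand": 100, "dx": 13, "dy": -7.5, "dz": -6.5, "twist": 58},
    {"hand": 100, "dx": 13, "dy": -7.5, "dz": -6.5, "twist": 66},
    {"hand": 100, "dx": 13, "dy": -7.5, "dz": -6.5, "twist": 75},
    {"hand": 100, "dx": 13, "dy": -7.5, "dz": -6.5, "twist": 75},
    {"hand": 100, "dx": 13, "dy": -7.5, "dz": -6.5, "twist": 75},
    {"hand": 100, "dx": 13, "dy": -7.5, "dz": -6.5, "twist": 75}
  ]
}}

```text
clock: 2.2
tool_pos: [405.5, 304.2, 151.3]
orientation: [[0.0, 0.26, -0.966], [-0.0, -0.966, -0.26], [-1.0, 0.0, 0.0]]
ft_force: [0.9, 0.4, -0.5]
width: 85.2
```

```bash
cat >> h.py <<'E'
def to(target,yaw=None):
    """tool-frame shift (cm) from here to world target; twist deg so that tool y has world heading yaw"""
    s=status.read_state(); R=np.array(s['orientation']); d=R.T@(np.array(target)-s['tool_pos'])/10
    y=np.degrees(np.arctan2(R[1,1],R[0,1])); print('pos',np.round(s['tool_pos'],1),'yaw',round(y,1),'q7',round(s['q'][6],2),'F',np.round(s['ft_force'],1),'w',round(s['width'],1),'t',round(s['clock'],1))
    print('dx,dy,dz',d.round(2),'twist',None if yaw is None else round((y-yaw+180)%360-180,1))
E
python3 - <<'E'
from h import *
c=snap('wrist','wrist2.png'); P=cloud(c); 
m=(P[...,2]>48)&(P[...,2]<60)&(c['depth']>0)&(np.hypot(P[...,0]-400,P[...,1]-304)<75)
print(m.sum(),cv2.minAreaRect(P[m][:,:2].astype(np.float32)))
to((405,305,12),-75)
E
```

```text
8860 ((399.8658447265625, 304.7400817871094), (110.93728637695312, 60.13715362548828), 14.762944221496582)
pos [405.3 304.5 151.3] yaw -74.9 q7 -2.02 F [ 0.4 -0.4  0. ] w 85.6 t 2.2
dx,dy,dz [13.93 -0.06  0.02] twist 0.1
```

View pics/wrist2.png

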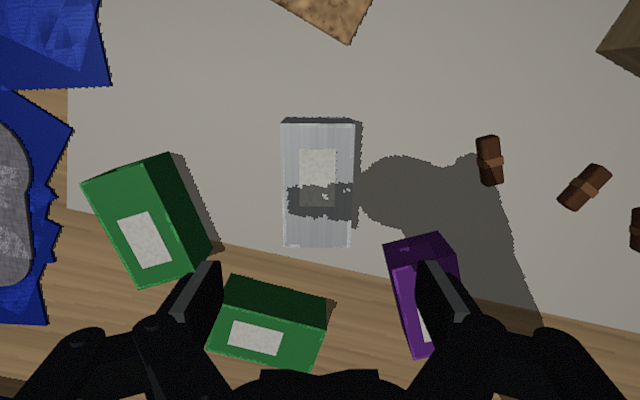

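Emit:
{"api": "apply_moves", "payload": {
  "series": [
    {"hand": 100, "dx": 4, "dy": 0, "dz": 0, "twist": 0},
    {"hand": 100, "dx": 8, "dy": 0, "dz": 0, "twist": 0},
    {"hand": 100, "dx": 11, "dy": 0, "dz": 0, "twist": 0},
    {"hand": 100, "dx": 13, "dy": 0, "dz": 0, "twist": 0},
    {"hand": 100, "dx": 13.9, "dy": 0, "dz": 0, "twist": 0},
    {"hand": 100, "dx": 13.9, "dy": 0, "dz": 0, "twist": 0},
    {"hand": 0, "dx": 13.9, "dy": 0, "dz": 0, "twist": 0},
    {"hand": 0, "dx": 13.9, "dy": 0, "dz": 0, "twist": 0},
    {"hand": 0, "dx": 13.9, "dy": 0, "dz": 0, "twist": 0},
    {"hand": 0, "dx": 13.9, "dy": 0, "dz": 0, "twist": 0},
    {"hand": 0, "dx": 13.9, "dy": 0, "dz": 0, "twist": 0},
    {"hand": 0, "dx": 13.9, "dy": 0, "dz": 0, "twist": 0},
    {"hand": 0, "dx": 13.9, "dy": 0, "dz": 0, "twist": 0},
    {"hand": 0, "dx": 13.9, "dy": 0, "dz": 0, "twist": 0}
  ]
}}

```text
clock: 3.65
tool_pos: [406.3, 305.9, 14.6]
orientation: [[0.003, 0.259, -0.966], [0.002, -0.966, -0.259], [-1.0, -0.001, -0.003]]
ft_force: [-0.9, -0.3, 5.4]
width: 57.0
```

Emit:
{"api": "apply_moves", "payload": {
  "series": [
    {"hand": 0, "dx": -0.3, "dy": 0, "dz": 0, "twist": 0},
    {"hand": 0, "dx": -0.9, "dy": 0, "dz": 0, "twist": 0},
    {"hand": 0, "dx": -1.8, "dy": 0, "dz": 0, "twist": 0},
    {"hand": 0, "dx": -3, "dy": 0, "dz": 0, "twist": 0},
    {"hand": 0, "dx": -4.5, "dy": 0, "dz": 0, "twist": 0},
    {"hand": 0, "dx": -6, "dy": 0, "dz": 0, "twist": 0},
    {"hand": 0, "dx": -7.5, "dy": 0, "dz": 0, "twist": 0},
    {"hand": 0, "dx": -9, "dy": 0, "dz": 0, "twist": 0},
    {"hand": 0, "dx": -10.5, "dy": 0, "dz": 0, "twist": 0},
    {"hand": 0, "dx": -11.5, "dy": 0, "dz": 0, "twist": 0},
    {"hand": 0, "dx": -12, "dy": 0, "dz": 0, "twist": 0},
    {"hand": 0, "dx": -12, "dy": 0, "dz": 0, "twist": 0},
    {"hand": 0, "dx": -12, "dy": 0, "dz": 0, "twist": 0}
  ]
}}

```text
clock: 4.95
tool_pos: [404.7, 304.7, 131.9]
orientation: [[-0.001, 0.259, -0.966], [-0.001, -0.966, -0.259], [-1.0, 0.0, 0.001]]
ft_force: [0.3, -0.1, -3.1]
width: 57.0
```

```bash
python3 - <<'E'
from h import *
# pins: use wrist0 view; dark/grey small blobs near expected pin positions; tray rect by rim
c=dict(np.load('pics/wrist0.png.npz')); P=cloud(c)
m=(P[...,2]>50)&(P[...,2]<63)&(np.hypot(P[...,0]-624,P[...,1]+4)<130)
r=cv2.minAreaRect(P[m][:,:2].astype(np.float32)); print(r)
hi=(P[...,2]>62)&(P[...,2]<80)&(np.hypot(P[...,0]-624,P[...,1]+4)<130)
k,l,st,ce=cv2.connectedComponentsWithStats(hi.astype(np.uint8))
for i in range(1,k): print(ce[i],st[i,4],P[l==i].mean(0))
th=np.radians(-10); ex=np.array([np.cos(th),np.sin(th)])
p=np.array([624,-4])+29*ex; print(p)
to((p[0],p[1],130),-100)
c=snap('side','side3.png'); cv2.imwrite('pics/s3.png',cv2.resize(c['color'][150:350,250:450,::-1],None,fx=2.5,fy=2.5))
E
```

```text
((624.0884399414062, -3.7754974365234375), (222.4031219482422, 138.5357208251953), 79.74495697021484)
[311.07042254  65.8028169 ] 71 [642.20522045  94.65521367  69.51547857]
[278.0862069  267.74137931] 58 [ 606.80496826 -100.37685135   67.96972462]
[652.55942484  -9.03579715]
pos [404.7 304.7 131.9] yaw -75.0 q7 -2.03 F [ 0.3 -0.1 -3.1] w 57.0 t 5.0
dx,dy,dz [  0.19  36.72 -15.82] twist 25.0
```

View pics/s3.png

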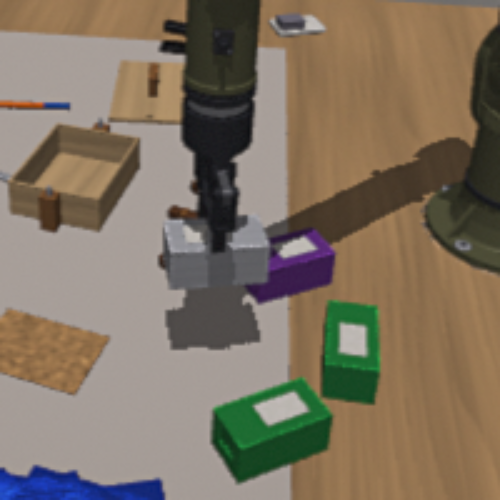

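Emit:
{"api": "apply_moves", "payload": {
  "series": [
    {"hand": 0, "dx": 0, "dy": 0.46, "dz": -0.2, "twist": 0.3},
    {"hand": 0, "dx": 0, "dy": 1.38, "dz": -0.59, "twist": 1},
    {"hand": 0, "dx": 0, "dy": 2.75, "dz": -1.19, "twist": 2},
    {"hand": 0, "dx": 0, "dy": 4.59, "dz": -1.98, "twist": 3.1},
    {"hand": 0, "dx": 0, "dy": 6.89, "dz": -2.97, "twist": 4.7},
    {"hand": 0, "dx": 0, "dy": 9.18, "dz": -3.96, "twist": 6.3},
    {"hand": 0, "dx": 0, "dy": 11.48, "dz": -4.94, "twist": 7.9},
    {"hand": 0, "dx": 0, "dy": 13.77, "dz": -5.93, "twist": 9.5},
    {"hand": 0, "dx": 0, "dy": 16.07, "dz": -6.92, "twist": 11.1},
    {"hand": 0, "dx": 0, "dy": 18.36, "dz": -7.91, "twist": 12.6},
    {"hand": 0, "dx": 0, "dy": 20.66, "dz": -8.9, "twist": 14.2},
    {"hand": 0, "dx": 0, "dy": 22.95, "dz": -9.89, "twist": 15.8},
    {"hand": 0, "dx": 0, "dy": 25.25, "dz": -10.88, "twist": 17.4},
    {"hand": 0, "dx": 0, "dy": 27.54, "dz": -11.87, "twist": 19},
    {"hand": 0, "dx": 0, "dy": 29.83, "dz": -12.85, "twist": 20.5},
    {"hand": 0, "dx": 0, "dy": 32.13, "dz": -13.84, "twist": 22.1},
    {"hand": 0, "dx": 0, "dy": 33.97, "dz": -14.63, "twist": 23.5},
    {"hand": 0, "dx": 0, "dy": 35.34, "dz": -15.23, "twist": 24.4},
    {"hand": 0, "dx": 0, "dy": 36.26, "dz": -15.62, "twist": 25},
    {"hand": 0, "dx": 0, "dy": 36.72, "dz": -15.82, "twist": 25.3}
  ]
}}

```text
clock: 7.0
tool_pos: [653.3, -9.6, 132.2]
orientation: [[-0.0, -0.18, -0.984], [-0.0, -0.984, 0.18], [-1.0, 0.0, 0.0]]
ft_force: [-0.2, -0.6, -2.4]
width: 57.0
```

Emit:
{"api": "apply_moves", "payload": {
  "series": [
    {"hand": 0, "dx": 0, "dy": 0, "dz": 0, "twist": 0},
    {"hand": 0, "dx": 0, "dy": 0, "dz": 0, "twist": 0},
    {"hand": 0, "dx": 0, "dy": 0, "dz": 0, "twist": 0}
  ]
}}

```text
clock: 7.3
tool_pos: [652.5, -7.5, 132.6]
orientation: [[-0.0, -0.177, -0.984], [0.001, -0.984, 0.177], [-1.0, -0.001, 0.0]]
ft_force: [-0.2, 0.3, -2.0]
width: 57.2
```

```bash
python3 - <<'E'
from h import *
to((652.6,-8.5,75),-100.3)
c=snap('scene','scene4.png'); d=snap('side','side4.png')
o=np.hstack([cv2.resize(c['color'][100:300,280:480,::-1],(400,400)),cv2.resize(d['color'][130:280,210:360,::-1],(400,400))]); cv2.imwrite('pics/s4.png',o)
E
```

```text
pos [652.5  -7.5 132.6] yaw -100.2 q7 -1.78 F [-0.2  0.3 -2. ] w 57.2 t 7.3
dx,dy,dz [ 5.76  0.1  -0.02] twist 0.1
```

View pics/s4.png

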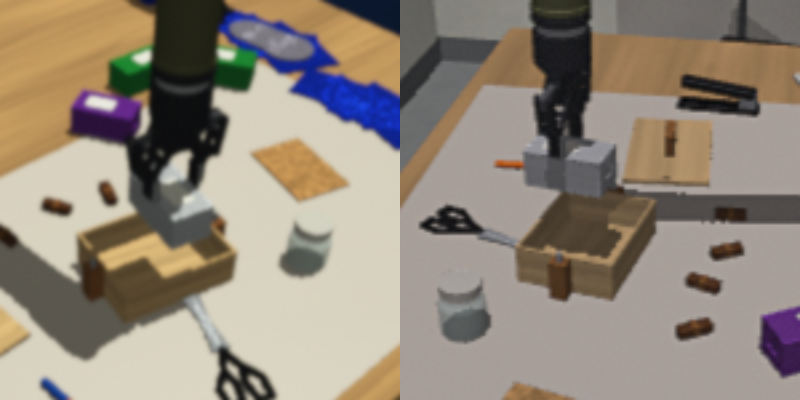

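Emit:
{"api": "apply_moves", "payload": {
  "series": [
    {"hand": 0, "dx": 0.6, "dy": 0, "dz": 0.1, "twist": 0},
    {"hand": 0, "dx": 1.6, "dy": 0, "dz": 0.2, "twist": 0},
    {"hand": 0, "dx": 2.8, "dy": 0, "dz": 0.3, "twist": 0},
    {"hand": 0, "dx": 4, "dy": 0, "dz": 0.4, "twist": 0},
    {"hand": 0, "dx": 5, "dy": 0, "dz": 0.4, "twist": 0},
    {"hand": 0, "dx": 5.6, "dy": 0, "dz": 0.4, "twist": 0},
    {"hand": 0, "dx": 5.9, "dy": 0, "dz": 0.4, "twist": 0},
    {"hand": 0, "dx": 6.1, "dy": 0, "dz": 0.4, "twist": 0},
    {"hand": 0, "dx": 6.3, "dy": 0, "dz": 0.4, "twist": 0},
    {"hand": 0, "dx": 6.5, "dy": 0, "dz": 0.4, "twist": 0},
    {"hand": 0, "dx": 6.7, "dy": 0, "dz": 0.4, "twist": 0}
  ]
}}

```text
clock: 8.5
tool_pos: [647.8, -7.7, 68.4]
orientation: [[-0.002, -0.179, -0.984], [0.0, -0.984, 0.179], [-1.0, -0.0, 0.002]]
ft_force: [-13.5, 0.7, 18.8]
width: 57.3
```

```bash
python3 - <<'E'
from h import *
to((652.6,-8.5,75),-100.3)
c=snap('scene','scene5.png'); d=snap('side','side5.png')
o=np.hstack([cv2.resize(c['color'][100:300,280:480,::-1],(400,400)),cv2.resize(d['color'][130:280,210:360,::-1],(400,400))]); cv2.imwrite('pics/s5.png',o)
E
```

```text
pos [647.8  -7.7  68.4] yaw -100.3 q7 -1.78 F [-13.5   0.7  18.8] w 57.3 t 8.5
dx,dy,dz [-0.66 -0.01 -0.49] twist 0.0
```

View pics/s5.png

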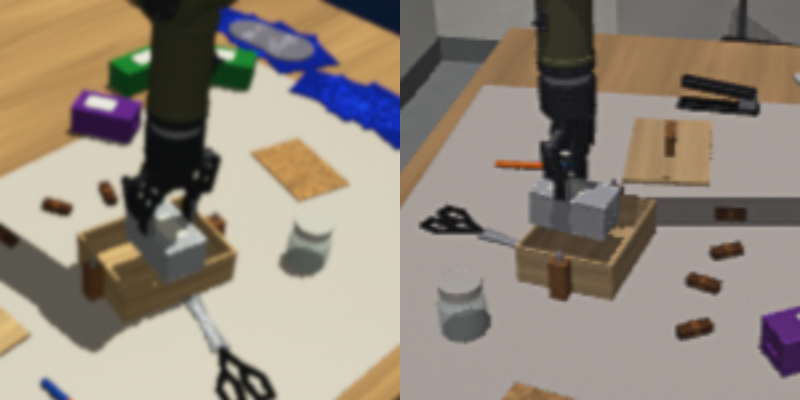

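Tilting has begun (forces 13 to 19 N). I'll continue gently.

Emit:
{"api": "apply_moves", "payload": {
  "series": [
    {"hand": 0, "dx": 0.15, "dy": 0, "dz": 0, "twist": 0},
    {"hand": 0, "dx": 0.3, "dy": 0, "dz": 0, "twist": 0},
    {"hand": 0, "dx": 0.45, "dy": 0, "dz": 0, "twist": 0},
    {"hand": 0, "dx": 0.6, "dy": 0, "dz": 0, "twist": 0},
    {"hand": 0, "dx": 0.75, "dy": 0, "dz": 0, "twist": 0},
    {"hand": 0, "dx": 0.9, "dy": 0, "dz": 0, "twist": 0}
  ]
}}

```text
clock: 9.2
tool_pos: [646.6, -7.1, 63.8]
orientation: [[-0.004, -0.179, -0.984], [0.001, -0.984, 0.179], [-1.0, -0.0, 0.004]]
ft_force: [-25.4, 1.1, 40.4]
width: 56.8
```

```bash
cat >> h.py <<'E'
def tilt(c,cx,cy):
    P=cloud(c); hsv=cv2.cvtColor(c['color'],cv2.COLOR_RGB2HSV)
    th=np.radians(-10.3); ex=np.array([np.cos(th),np.sin(th)]); ey=np.array([-ex[1],ex[0]])
    q=P-np.array([cx,cy,0]); X=q[...,:2]@ex; Y=q[...,:2]@ey
    m=(hsv[...,1]<40)&(abs(Y)<34)&(abs(X)<110)&(P[...,2]>60)&(P[...,2]<190)&(hsv[...,2]>60)
    for a in range(-80,110,10):
        k=m&(X>=a)&(X<a+10)
        if k.sum()>5: print(a+5,int(k.sum()),'z',np.percentile(P[...,2][k],[10,50,90]).round())
E
python3 - <<'E'
from h import *
to((652.6,-8.5,75),-100.3)
tilt(snap('scene','scene6.png'),648,-8)
E
```

```text
pos [646.6  -7.1  63.8] yaw -100.3 q7 -1.78 F [-25.4   1.1  40.4] w 56.8 t 9.2
dx,dy,dz [-1.12  0.03 -0.61] twist 0.0
-55 18 z [67. 81. 92.]
-45 24 z [67. 93. 98.]
-35 38 z [69. 95. 98.]
-25 39 z [ 66.  99. 101.]
-15 49 z [ 68. 100. 102.]
-5 50 z [ 70. 102. 104.]
5 86 z [ 78. 103. 147.]
15 87 z [ 75. 104. 131.]
25 79 z [ 74. 105. 107.]
35 82 z [ 75. 106. 108.]
45 268 z [ 72.  91. 107.]
55 59 z [61. 67. 74.]
```

The tin has tilted only about 9° at 47 N, because the lever is short. I'll lift, shift for a longer lever and press again.

Emit:
{"api": "apply_moves", "payload": {
  "series": [
    {"hand": 0, "dx": -0.6, "dy": 0, "dz": 0, "twist": 0},
    {"hand": 0, "dx": -1.4, "dy": 0, "dz": 0, "twist": 0},
    {"hand": 0, "dx": -2.2, "dy": 0, "dz": 0.4, "twist": 0},
    {"hand": 0, "dx": -2.6, "dy": 0, "dz": 0.9, "twist": 0},
    {"hand": 0, "dx": -2.6, "dy": 0, "dz": 1.4, "twist": 0},
    {"hand": 0, "dx": -2.6, "dy": 0, "dz": 1.5, "twist": 0},
    {"hand": 0, "dx": -2.6, "dy": 0, "dz": 1.5, "twist": 0},
    {"hand": 0, "dx": -2.6, "dy": 0, "dz": 1.5, "twist": 0}
  ]
}}

```text
clock: 10.05
tool_pos: [634.0, -5.5, 81.9]
orientation: [[-0.001, -0.179, -0.984], [-0.0, -0.984, 0.179], [-1.0, 0.0, 0.001]]
ft_force: [-1.1, 0.3, -1.9]
width: 57.0
```

```bash
python3 - <<'E'
from h import *
to((633.5,-6,70),-100.3)
tilt(snap('scene','scene7.png'),634,-6)
E
```

```text
pos [634.   -5.5  81.9] yaw -100.3 q7 -1.79 F [-1.1  0.3 -1.9] w 57.0 t 10.1
dx,dy,dz [1.19 0.06 0.04] twist -0.0
-55 22 z [ 78.  93. 109.]
-45 28 z [ 74.  99. 119.]
-35 45 z [ 82. 118. 120.]
-25 44 z [ 78. 119. 121.]
-15 58 z [ 81. 120. 124.]
-5 66 z [ 85. 121. 137.]
5 96 z [ 90. 121. 150.]
15 94 z [ 87. 121. 167.]
25 95 z [ 85. 120. 123.]
35 92 z [ 88. 120. 123.]
45 299 z [ 80. 103. 121.]
55 8 z [81. 88. 99.]
```

Now nearly level again: the tilt was elastic, with no slip in the pads. I'll press with a lever of about 43 mm.

Emit:
{"api": "apply_moves", "payload": {
  "series": [
    {"hand": 0, "dx": 0, "dy": 0, "dz": -0.6, "twist": 0},
    {"hand": 0, "dx": 0.5, "dy": 0, "dz": -1.1, "twist": 0},
    {"hand": 0, "dx": 1.0, "dy": 0, "dz": -1.2, "twist": 0},
    {"hand": 0, "dx": 1.3, "dy": 0, "dz": -1.2, "twist": 0},
    {"hand": 0, "dx": 1.5, "dy": 0, "dz": -1.2, "twist": 0},
    {"hand": 0, "dx": 1.7, "dy": 0, "dz": -1.2, "twist": 0},
    {"hand": 0, "dx": 1.9, "dy": 0, "dz": -1.2, "twist": 0},
    {"hand": 0, "dx": 2.1, "dy": 0, "dz": -1.2, "twist": 0},
    {"hand": 0, "dx": 2.3, "dy": 0, "dz": -1.2, "twist": 0},
    {"hand": 0, "dx": 2.5, "dy": 0, "dz": -1.2, "twist": 0},
    {"hand": 0, "dx": 2.5, "dy": 0, "dz": -1.2, "twist": 0}
  ]
}}

```text
clock: 11.2
tool_pos: [643.1, -6.3, 62.9]
orientation: [[-0.005, -0.178, -0.984], [0.001, -0.984, 0.178], [-1.0, -0.0, 0.005]]
ft_force: [-20.9, 1.4, 30.2]
width: 57.4
```

Now I'll test whether a looser finger target eases the grip enough to let it pivot.

Emit:
{"api": "apply_moves", "payload": {
  "series": [
    {"hand": 55, "dx": 0, "dy": 0, "dz": 0, "twist": 0},
    {"hand": 62, "dx": 0, "dy": 0, "dz": 0, "twist": 0},
    {"hand": 62, "dx": 0, "dy": 0, "dz": 0, "twist": 0}
  ]
}}

```text
clock: 11.5
tool_pos: [643.4, -6.3, 63.1]
orientation: [[-0.004, -0.178, -0.984], [0.001, -0.984, 0.178], [-1.0, -0.0, 0.004]]
ft_force: [-20.6, 0.7, 29.1]
width: 57.2
```

```bash
python3 - <<'E'
from h import *
to((633.5,-6,70),-100.3)
tilt(snap('scene','scene8.png'),643,-6)
E
```

```text
pos [643.4  -6.3  63.1] yaw -100.2 q7 -1.78 F [-20.6   0.7  29.1] w 57.2 t 11.5
dx,dy,dz [-0.69  0.14  0.99] twist 0.1
-55 20 z [64. 83. 95.]
-45 21 z [65. 83. 97.]
-35 32 z [71. 97. 98.]
-25 37 z [ 67.  98. 101.]
-15 42 z [ 68. 100. 102.]
-5 57 z [ 71. 101. 104.]
5 72 z [ 74. 103. 114.]
15 102 z [ 79. 105. 165.]
25 82 z [ 71. 105. 107.]
35 82 z [ 75. 106. 108.]
45 212 z [ 77.  96. 108.]
55 121 z [62. 71. 89.]
```

Emit:
{"api": "apply_moves", "payload": {
  "series": [
    {"hand": 64, "dx": 0, "dy": 0, "dz": 0, "twist": 0},
    {"hand": 65, "dx": 0, "dy": 0, "dz": 0, "twist": 0},
    {"hand": 65, "dx": 0, "dy": 0, "dz": 0, "twist": 0}
  ]
}}

```text
clock: 11.85
tool_pos: [643.4, -6.4, 63.1]
orientation: [[-0.004, -0.178, -0.984], [0.001, -0.984, 0.178], [-1.0, -0.0, 0.004]]
ft_force: [-21.1, 0.8, 29.5]
width: 56.7
```

Emit:
{"api": "apply_moves", "payload": {
  "series": [
    {"hand": 66, "dx": 0, "dy": 0, "dz": 0, "twist": 0},
    {"hand": 66, "dx": 0, "dy": 0, "dz": 0, "twist": 0}
  ]
}}

```text
clock: 12.05
tool_pos: [643.4, -6.4, 63.1]
orientation: [[-0.004, -0.178, -0.984], [0.001, -0.984, 0.178], [-1.0, -0.0, 0.004]]
ft_force: [-20.4, 1.1, 30.5]
width: 57.0
```

Emit:
{"api": "apply_moves", "payload": {
  "series": [
    {"hand": 66.6, "dx": 0, "dy": 0, "dz": 0, "twist": 0},
    {"hand": 66.6, "dx": 0, "dy": 0, "dz": 0, "twist": 0}
  ]
}}

```text
clock: 12.25
tool_pos: [643.5, -6.3, 63.1]
orientation: [[-0.004, -0.178, -0.984], [0.001, -0.984, 0.178], [-1.0, -0.0, 0.004]]
ft_force: [-20.2, 2.4, 29.6]
width: 57.4
```

Emit:
{"api": "apply_moves", "payload": {
  "series": [
    {"hand": 67.5, "dx": 0, "dy": 0, "dz": 0, "twist": 0},
    {"hand": 67.5, "dx": 0, "dy": 0, "dz": 0, "twist": 0}
  ]
}}

```text
clock: 12.45
tool_pos: [643.9, -6.5, 62.6]
orientation: [[-0.003, -0.178, -0.984], [0.001, -0.984, 0.178], [-1.0, -0.001, 0.003]]
ft_force: [-18.1, 1.1, 26.1]
width: 58.0
```

Emit:
{"api": "apply_moves", "payload": {
  "series": [
    {"hand": 68.5, "dx": 0, "dy": 0, "dz": 0, "twist": 0},
    {"hand": 68.5, "dx": 0, "dy": 0, "dz": 0, "twist": 0}
  ]
}}

```text
clock: 12.65
tool_pos: [644.2, -6.7, 61.3]
orientation: [[-0.003, -0.179, -0.984], [0.001, -0.984, 0.179], [-1.0, -0.0, 0.003]]
ft_force: [-13.3, 0.1, 18.3]
width: 58.8
```

Emit:
{"api": "apply_moves", "payload": {
  "series": [
    {"hand": 69.5, "dx": 0, "dy": 0, "dz": 0, "twist": 0},
    {"hand": 69.5, "dx": 0, "dy": 0, "dz": 0, "twist": 0}
  ]
}}

```text
clock: 12.85
tool_pos: [644.3, -6.7, 59.5]
orientation: [[-0.003, -0.178, -0.984], [0.001, -0.984, 0.178], [-1.0, -0.0, 0.003]]
ft_force: [-7.6, 1.3, 9.7]
width: 59.5
```

The grip softens smoothly between 67 and 70 %, and the tin now pivots. I'll keep pressing with this light grip.

Emit:
{"api": "apply_moves", "payload": {
  "series": [
    {"hand": 69, "dx": 0.15, "dy": 0, "dz": 0, "twist": 0},
    {"hand": 69, "dx": 0.3, "dy": 0, "dz": 0, "twist": 0},
    {"hand": 69, "dx": 0.45, "dy": 0, "dz": 0, "twist": 0},
    {"hand": 69, "dx": 0.6, "dy": 0, "dz": 0, "twist": 0},
    {"hand": 69, "dx": 0.6, "dy": 0, "dz": 0, "twist": 0}
  ]
}}

```text
clock: 13.35
tool_pos: [643.3, -6.6, 53.0]
orientation: [[-0.005, -0.178, -0.984], [0.001, -0.984, 0.178], [-1.0, -0.0, 0.005]]
ft_force: [-11.3, 0.8, 11.7]
width: 59.4
```

```bash
python3 - <<'E'
from h import *
to((633.5,-6,70),-100.3)
tilt(snap('scene','scene9.png'),644,-6)
E
```

```text
pos [643.3  -6.6  53. ] yaw -100.3 q7 -1.78 F [-11.3   0.8  11.7] w 59.4 t 13.3
dx,dy,dz [-1.7   0.12  0.98] twist 0.0
-55 14 z [64. 75. 81.]
-45 20 z [61. 81. 87.]
-35 21 z [68. 87. 89.]
-25 27 z [64. 91. 92.]
-15 32 z [71. 93. 96.]
-5 45 z [71. 96. 97.]
5 62 z [ 73.  98. 101.]
15 78 z [ 74. 101. 130.]
25 69 z [ 71. 103. 105.]
35 105 z [ 78. 105. 107.]
45 248 z [67. 83. 99.]
55 35 z [60. 64. 71.]
```

Emit:
{"api": "apply_moves", "payload": {
  "series": [
    {"hand": 69, "dx": 0, "dy": 0, "dz": 0.3, "twist": 0},
    {"hand": 69, "dx": 0, "dy": 0, "dz": 0.6, "twist": 0},
    {"hand": 69, "dx": 0.2, "dy": 0, "dz": 0.9, "twist": 0},
    {"hand": 69, "dx": 0.4, "dy": 0, "dz": 0.9, "twist": 0},
    {"hand": 69, "dx": 0.6, "dy": 0, "dz": 0.9, "twist": 0},
    {"hand": 69, "dx": 0.8, "dy": 0, "dz": 0.9, "twist": 0},
    {"hand": 69, "dx": 0.8, "dy": 0, "dz": 0.9, "twist": 0}
  ]
}}

```text
clock: 14.1
tool_pos: [634.1, -5.3, 42.4]
orientation: [[-0.006, -0.178, -0.984], [0.001, -0.984, 0.178], [-1.0, 0.001, 0.006]]
ft_force: [-7.2, 0.5, 5.6]
width: 59.5
```

```bash
python3 - <<'E'
from h import *
to((633.5,-6,70),-100.3)
c=snap('scene','scene10.png');d=snap('side','side10.png'); tilt(c,635,-6)
o=np.hstack([cv2.resize(c['color'][120:270,300:450,::-1],(400,400)),cv2.resize(d['color'][150:270,230:350,::-1],(400,400))]); cv2.imwrite('pics/s10.png',o)
E
```

```text
pos [634.1  -5.3  42.4] yaw -100.3 q7 -1.79 F [-7.2  0.5  5.6] w 59.5 t 14.1
dx,dy,dz [-2.76  0.09  0.07] twist 0.0
-55 6 z [61. 64. 65.]
-45 14 z [65. 66. 68.]
-35 21 z [65. 72. 74.]
-25 14 z [74. 77. 79.]
-15 23 z [79. 81. 83.]
-5 28 z [79. 86. 89.]
5 54 z [ 71.  91. 113.]
15 68 z [ 70.  95. 135.]
25 55 z [ 69.  98. 100.]
35 124 z [ 82.  99. 104.]
45 179 z [71. 82. 92.]
55 83 z [62. 66. 73.]
```

View pics/s10.png

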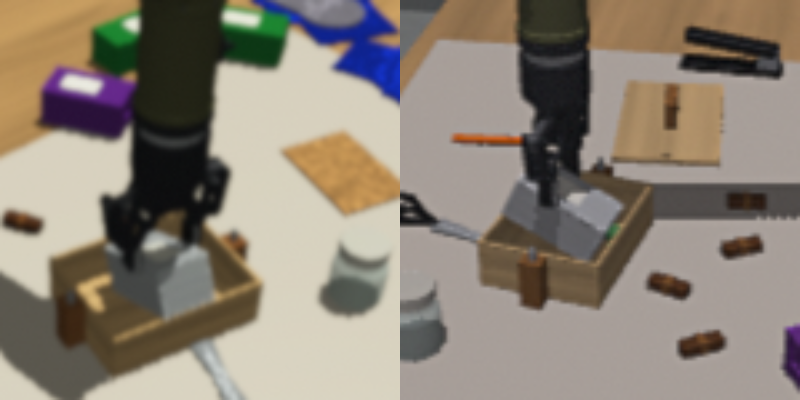

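Tilt is about 25° and a green marble is already out (612,232). I'll move toward the wall a little to add tilt, then firm up the grip and lift slightly.

Emit:
{"api": "apply_moves", "payload": {
  "series": [
    {"hand": 69, "dx": 0, "dy": 0, "dz": -0.2, "twist": 0},
    {"hand": 69, "dx": 0, "dy": 0, "dz": -0.4, "twist": 0},
    {"hand": 69, "dx": 0, "dy": 0, "dz": -0.6, "twist": 0},
    {"hand": 69, "dx": 0, "dy": 0, "dz": -0.8, "twist": 0},
    {"hand": 69, "dx": 0, "dy": 0, "dz": -1.0, "twist": 0},
    {"hand": 69, "dx": 0, "dy": 0, "dz": -1.0, "twist": 0},
    {"hand": 0, "dx": 0, "dy": 0, "dz": -1.0, "twist": 0},
    {"hand": 0, "dx": 0, "dy": 0, "dz": -1.0, "twist": 0},
    {"hand": 0, "dx": 0, "dy": 0, "dz": -1.0, "twist": 0},
    {"hand": 0, "dx": 0, "dy": 0, "dz": -1.0, "twist": 0},
    {"hand": 0, "dx": -0.5, "dy": 0, "dz": -0.8, "twist": 0},
    {"hand": 0, "dx": -1.0, "dy": 0, "dz": -0.4, "twist": 0},
    {"hand": 0, "dx": -1.5, "dy": 0, "dz": 0, "twist": 0},
    {"hand": 0, "dx": -1.8, "dy": 0, "dz": 0.2, "twist": 0},
    {"hand": 0, "dx": -1.8, "dy": 0, "dz": 0.2, "twist": 0},
    {"hand": 0, "dx": -1.8, "dy": 0, "dz": 0.2, "twist": 0}
  ]
}}

```text
clock: 15.8
tool_pos: [635.4, -5.7, 61.5]
orientation: [[0.001, -0.179, -0.984], [-0.0, -0.984, 0.179], [-1.0, 0.0, -0.001]]
ft_force: [0.1, -0.4, -2.2]
width: 58.0
```

```bash
python3 - <<'E'
from h import *
to((633.5,-6,70),-100.3)
c=snap('scene','scene11.png'); tilt(c,635,-6); snap('side','side11.png')
E
```

```text
pos [635.4  -5.7  61.5] yaw -100.3 q7 -1.79 F [ 0.1 -0.4 -2.2] w 58.0 t 15.8
dx,dy,dz [-0.85  0.07  0.18] twist -0.0
-55 18 z [66. 80. 83.]
-45 23 z [65. 82. 87.]
-35 29 z [66. 89. 93.]
-25 28 z [64. 94. 98.]
-15 32 z [ 67. 101. 104.]
-5 45 z [ 69. 105. 141.]
5 55 z [ 72. 110. 165.]
15 84 z [ 75. 115. 160.]
25 68 z [ 74. 116. 122.]
35 160 z [ 97. 116. 124.]
45 175 z [ 87.  99. 109.]
55 87 z [80. 83. 91.]
```

Emit:
{"api": "apply_moves", "payload": {
  "series": [
    {"hand": 0, "dx": 0, "dy": 1.5, "dz": 0, "twist": 0},
    {"hand": 0, "dx": 0, "dy": 1.5, "dz": 0, "twist": 0},
    {"hand": 0, "dx": 0, "dy": -1.5, "dz": 0, "twist": 0},
    {"hand": 0, "dx": 0, "dy": -1.5, "dz": 0, "twist": 0},
    {"hand": 0, "dx": 0, "dy": 1.5, "dz": 0, "twist": 0},
    {"hand": 0, "dx": 0, "dy": 1.5, "dz": 0, "twist": 0},
    {"hand": 0, "dx": 0, "dy": -1.5, "dz": 0, "twist": 0},
    {"hand": 0, "dx": 0, "dy": -1.5, "dz": 0, "twist": 0},
    {"hand": 0, "dx": 0, "dy": 1.5, "dz": 0, "twist": 0},
    {"hand": 0, "dx": 0, "dy": 1.5, "dz": 0, "twist": 0},
    {"hand": 0, "dx": 0, "dy": -1.5, "dz": 0, "twist": 0},
    {"hand": 0, "dx": 0, "dy": -1.5, "dz": 0, "twist": 0},
    {"hand": 0, "dx": 0, "dy": 0, "dz": 0, "twist": 0},
    {"hand": 0, "dx": 0, "dy": 0, "dz": 0, "twist": 0},
    {"hand": 0, "dx": 0, "dy": 0, "dz": 0, "twist": 0},
    {"hand": 0, "dx": -2.5, "dy": 0, "dz": 0, "twist": 0},
    {"hand": 0, "dx": -4, "dy": 0, "dz": 0, "twist": 0},
    {"hand": 0, "dx": -4, "dy": 0, "dz": 0, "twist": 0},
    {"hand": 0, "dx": -4, "dy": 0, "dz": 0, "twist": 0}
  ]
}}

```text
clock: 17.8
tool_pos: [635.4, -5.5, 101.7]
orientation: [[0.001, -0.179, -0.984], [0.0, -0.984, 0.179], [-1.0, -0.0, -0.001]]
ft_force: [0.1, 0.1, -1.1]
width: 58.2
```

```bash
python3 - <<'E'
from h import *
to((633.5,-6,70),-100.3)
print(np.mean([status.read_state()['ft_force'] for _ in range(20)],0))
c=snap('scene','scene12.png'); tilt(c,635,-6); d=snap('side','side12.png')
o=np.hstack([cv2.resize(c['color'][120:270,300:450,::-1],(400,400),interpolation=cv2.INTER_CUBIC),cv2.resize(d['color'][150:270,230:350,::-1],(400,400),interpolation=cv2.INTER_CUBIC)]); cv2.imwrite('pics/s12.png',o)
E
```

```text
pos [635.4  -5.5 101.7] yaw -100.3 q7 -1.79 F [ 0.1  0.1 -1.1] w 58.2 t 17.8
dx,dy,dz [3.17 0.08 0.19] twist -0.0
[ 0.14383406  0.10838855 -1.06014476]
-65 7 z [110. 116. 118.]
-55 22 z [ 98. 118. 123.]
-45 36 z [ 88. 120. 128.]
-35 47 z [ 84. 117. 133.]
-25 39 z [ 88. 113. 137.]
-15 42 z [ 93. 129. 143.]
-5 57 z [ 99. 145. 165.]
5 47 z [108. 148. 153.]
15 81 z [113. 154. 158.]
25 63 z [117. 152. 162.]
35 169 z [140. 156. 163.]
45 182 z [128. 139. 148.]
55 92 z [118. 124. 129.]
```

View pics/s12.png

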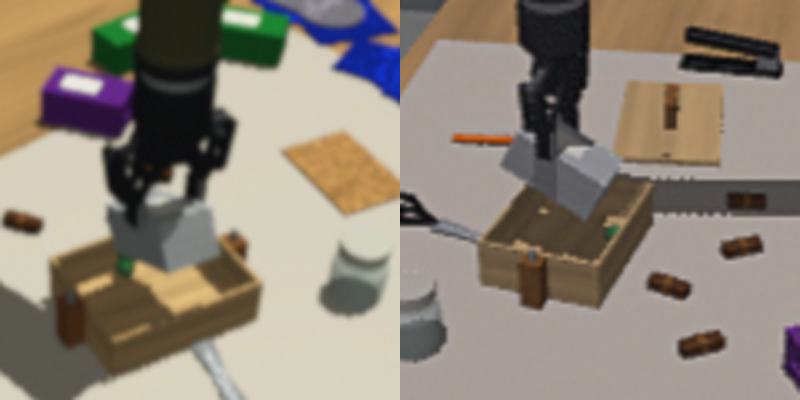

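```bash
python3 - <<'E'
from h import *
F=[]
for i in range(8):
    c=cams.capture('wrist'); F.append(status.read_state()['ft_force'])
F=np.array(F); print(F.mean(0),F.std(0))
cv2.imwrite('pics/w13.png',c['color'][:,:,::-1])
E
```

```text
[ 0.09706019 -0.41810383 -1.43192437] [0.4730138  0.4140387  0.55360083]
```

View pics/w13.png

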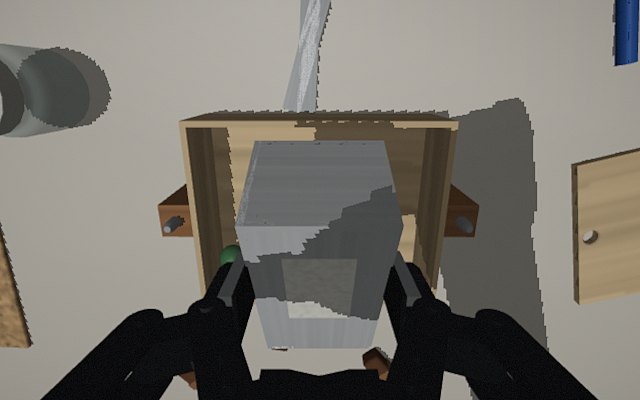

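Weight reads −1.43 ± 0.2 N against 1.57 N for the empty tin, so it seems empty. Now the proper shake over the tray, then a still hold.

Emit:
{"api": "apply_moves", "payload": {
  "series": [
    {"hand": 0, "dx": 2, "dy": 0, "dz": 0, "twist": 0},
    {"hand": 0, "dx": 3.5, "dy": 0, "dz": 0, "twist": 0},
    {"hand": 0, "dx": 3.5, "dy": 2, "dz": 0, "twist": 0},
    {"hand": 0, "dx": 3.5, "dy": 2, "dz": 0, "twist": 0},
    {"hand": 0, "dx": 3.5, "dy": -2, "dz": 0, "twist": 0},
    {"hand": 0, "dx": 3.5, "dy": -2, "dz": 0, "twist": 0},
    {"hand": 0, "dx": 3.5, "dy": 2, "dz": 0, "twist": 0},
    {"hand": 0, "dx": 3.5, "dy": 2, "dz": 0, "twist": 0},
    {"hand": 0, "dx": 3.5, "dy": -2, "dz": 0, "twist": 0},
    {"hand": 0, "dx": 3.5, "dy": -2, "dz": 0, "twist": 0},
    {"hand": 0, "dx": 3.5, "dy": 2, "dz": 0, "twist": 0},
    {"hand": 0, "dx": 3.5, "dy": 2, "dz": 0, "twist": 0},
    {"hand": 0, "dx": 3.5, "dy": -2, "dz": 0, "twist": 0},
    {"hand": 0, "dx": 3.5, "dy": -2, "dz": 0, "twist": 0},
    {"hand": 0, "dx": 3.5, "dy": 2, "dz": 0, "twist": 0},
    {"hand": 0, "dx": 3.5, "dy": 2, "dz": 0, "twist": 0},
    {"hand": 0, "dx": 3.5, "dy": -2, "dz": 0, "twist": 0},
    {"hand": 0, "dx": 3.5, "dy": -2, "dz": 0, "twist": 0},
    {"hand": 0, "dx": 3.5, "dy": 0, "dz": 0, "twist": 0},
    {"hand": 0, "dx": 3.5, "dy": 0, "dz": 0, "twist": 0}
  ]
}}

```text
clock: 20.3
tool_pos: [634.9, -8.2, 66.4]
orientation: [[-0.0, -0.181, -0.983], [-0.002, -0.983, 0.181], [-1.0, 0.002, -0.0]]
ft_force: [0.3, -1.0, -1.2]
width: 58.6
```

Emit:
{"api": "apply_moves", "payload": {
  "series": [
    {"hand": 0, "dx": 0, "dy": 0, "dz": 0, "twist": 0},
    {"hand": 0, "dx": 0, "dy": 0, "dz": 0, "twist": 0},
    {"hand": 0, "dx": 0, "dy": 0, "dz": 0, "twist": 0},
    {"hand": 0, "dx": 0, "dy": 0, "dz": 0, "twist": 0},
    {"hand": 0, "dx": 0, "dy": 0, "dz": 0, "twist": 0},
    {"hand": 0, "dx": 0, "dy": 0, "dz": 0, "twist": 0},
    {"hand": 0, "dx": 0, "dy": 0, "dz": 0, "twist": 0},
    {"hand": 0, "dx": 0, "dy": 0, "dz": 0, "twist": 0},
    {"hand": 0, "dx": 0, "dy": 0, "dz": 0, "twist": 0},
    {"hand": 0, "dx": 0, "dy": 0, "dz": 0, "twist": 0},
    {"hand": 0, "dx": 0, "dy": 0, "dz": 0, "twist": 0},
    {"hand": 0, "dx": 0, "dy": 0, "dz": 0, "twist": 0},
    {"hand": 0, "dx": 0, "dy": 0, "dz": 0, "twist": 0},
    {"hand": 0, "dx": 0, "dy": 0, "dz": 0, "twist": 0},
    {"hand": 0, "dx": 0, "dy": 0, "dz": 0, "twist": 0},
    {"hand": 0, "dx": 0, "dy": 0, "dz": 0, "twist": 0}
  ]
}}

```text
clock: 21.9
tool_pos: [635.2, -5.6, 66.4]
orientation: [[0.0, -0.179, -0.984], [-0.0, -0.984, 0.179], [-1.0, 0.0, -0.0]]
ft_force: [0.1, -0.9, -2.4]
width: 58.7
```

```bash
python3 - <<'E'
from h import *
F=[]
for i in range(10):
    c=cams.capture('side'); F.append(status.read_state()['ft_force'])
F=np.array(F); print(F.mean(0),F.std(0))
to((598.7,340.8,150),-13.6+90)
to((598.7,340.8,150),-13.6-90)
E
```

```text
[-9.91935018e-05  2.35715686e-02 -1.74900282e+00] [0.54293009 0.46181627 0.47325888]
pos [635.2  -5.6  66.4] yaw -100.3 q7 -1.79 F [ 0.5 -0.1 -2. ] w 58.5 t 22.4
dx,dy,dz [ -8.36 -33.43   9.78] twist -176.7
pos [635.2  -5.6  66.4] yaw -100.3 q7 -1.79 F [ 0.5 -0.1 -2. ] w 58.5 t 22.4
dx,dy,dz [ -8.36 -33.43   9.78] twist 3.3
```

Emit:
{"api": "apply_moves", "payload": {
  "series": [
    {"hand": 0, "dx": -1, "dy": 0, "dz": 0, "twist": 0},
    {"hand": 0, "dx": -3, "dy": 0, "dz": 0, "twist": 0},
    {"hand": 0, "dx": -6, "dy": 0, "dz": 0, "twist": 0},
    {"hand": 0, "dx": -10, "dy": 0, "dz": 0, "twist": 0},
    {"hand": 0, "dx": -13, "dy": 0, "dz": 0, "twist": 0},
    {"hand": 0, "dx": -15, "dy": 0, "dz": 0, "twist": 0},
    {"hand": 0, "dx": -15, "dy": 0, "dz": 0, "twist": 0},
    {"hand": 0, "dx": -15, "dy": 0, "dz": 0, "twist": 0}
  ]
}}

```text
clock: 23.2
tool_pos: [635.1, -5.5, 216.4]
orientation: [[0.0, -0.179, -0.984], [-0.0, -0.984, 0.179], [-1.0, -0.0, -0.0]]
ft_force: [-1.0, -0.4, -1.8]
width: 58.4
```

```bash
python3 - <<'E'
from h import *
to((598.7,340.8,150),-13.6-90)
o=[]
for n,b in (('side',(180,250,240,320)),('scene',(190,265,310,405))):
    c=snap(n,n+'14.png'); a=c['color'][b[0]:b[1],b[2]:b[3],::-1]; o.append(cv2.resize(a,(400,370),interpolation=cv2.INTER_CUBIC))
    hsv=cv2.cvtColor(c['color'],cv2.COLOR_RGB2HSV); P=cloud(c)
    m=(np.hypot(P[...,0]-624,P[...,1]+3)<110)&(P[...,2]<50)&(hsv[...,1]>60)&((hsv[...,0]>28)&(hsv[...,0]<175))
    k,l,st,ce=cv2.connectedComponentsWithStats(m.astype(np.uint8))
    for i in range(1,k): print(n,ce[i].round(),st[i,4],hsv[l==i].mean(0).round(),P[l==i].mean(0).round())
cv2.imwrite('pics/s14.png',np.hstack(o))
E
```

```text
pos [635.1  -5.5 216.4] yaw -100.3 q7 -1.79 F [-1.  -0.4 -1.8] w 58.4 t 23.2
dx,dy,dz [  6.64 -33.43   9.77] twist 3.3
side [293. 219.] 15 [54. 96. 85.] [576.   4.  42.]
scene [369. 212.] 45 [ 49. 114.  78.] [589.  76.  18.]
scene [347. 216.] 87 [ 51. 117.  78.] [573.   2.  30.]
```

View pics/s14.png

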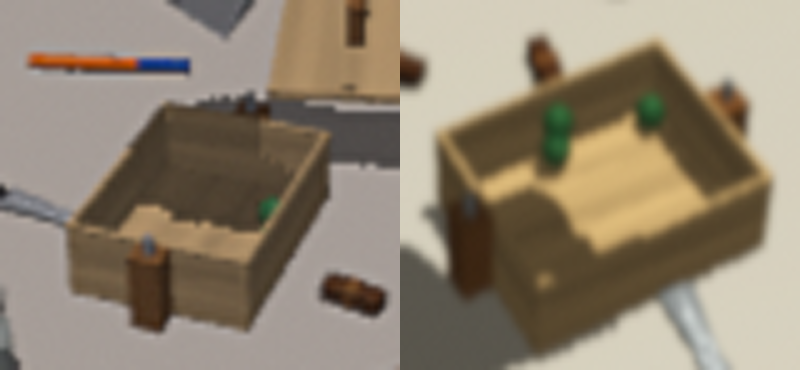

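Scene view shows three green marbles in the tray at (558,115), (557,150) and (650,110). A fourth could be hidden, so I'll sidestep toward the mat and look with the wrist camera.

Emit:
{"api": "apply_moves", "payload": {
  "series": [
    {"hand": 0, "dx": 0, "dy": -0.5, "dz": 0, "twist": 0},
    {"hand": 0, "dx": 0, "dy": -1.5, "dz": 0, "twist": 0},
    {"hand": 0, "dx": 0, "dy": -3, "dz": 0, "twist": 0},
    {"hand": 0, "dx": 0, "dy": -5, "dz": 0, "twist": 0},
    {"hand": 0, "dx": 0, "dy": -7, "dz": 0, "twist": 0},
    {"hand": 0, "dx": 0, "dy": -9, "dz": 0, "twist": 0},
    {"hand": 0, "dx": 0, "dy": -10.5, "dz": 0, "twist": 0},
    {"hand": 0, "dx": 0, "dy": -11.5, "dz": 0, "twist": 0},
    {"hand": 0, "dx": 0, "dy": -12, "dz": 0, "twist": 0},
    {"hand": 0, "dx": 0, "dy": -12, "dz": 0, "twist": 0}
  ]
}}

```text
clock: 24.3
tool_pos: [656.6, 113.1, 216.2]
orientation: [[-0.0, -0.178, -0.984], [-0.0, -0.984, 0.178], [-1.0, 0.0, 0.0]]
ft_force: [-0.4, 0.4, -0.9]
width: 58.2
```

```bash
python3 - <<'E'
from h import *
c=snap('wrist','wrist15.png'); P=cloud(c); hsv=cv2.cvtColor(c['color'],cv2.COLOR_RGB2HSV)
m=(np.hypot(P[...,0]-624,P[...,1]+3)<110)&(P[...,2]<60)&(hsv[...,1]>60)&(hsv[...,0]>28)&(hsv[...,0]<175)
k,l,st,ce=cv2.connectedComponentsWithStats(m.astype(np.uint8))
for i in range(1,k): print(ce[i].round(),st[i],hsv[l==i].mean(0).round(),P[l==i].mean(0).round())
F=[]
for i in range(10): cams.capture('side'); F.append(status.read_state()['ft_force'][2])
print(np.mean(F))
cv2.imwrite('pics/w15.png',cv2.resize(c['color'][80:400,320:640,::-1],(560,560)))
E
```

```text
[424. 216.] [413 203  24  26 456] [ 63. 106.  72.] [575.   7.  36.]
-1.504878806987745
```

View pics/w15.png

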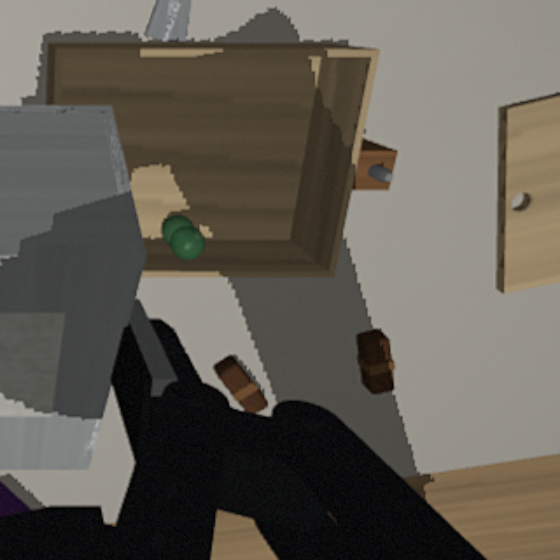

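Only two marbles are at the wall (one leaning on the other), plus the one at (589,76), so three in all. The mean weight of −1.57 N is that of an empty tin. A quick check of the tau noise will firm that up.

```bash
python3 - <<'E'
from h import *
T=[];F=[];M=[]
for i in range(20):
    cams.capture('side'); s=status.read_state(); T.append(s['tau']);F.append(s['ft_force'][2]);M.append(s['moment'])
T=np.array(T);print(T.mean(0).round(3),T.std(0).round(3),np.mean(F),np.mean(M,0),np.std(M,0)); np.savez('tau_tin.npz',T=T,q=s['q'])
to((598.7,340.8,150),-13.6-90)
E
```

```text
[ 1.1000e-02 -5.2127e+01 -3.8500e-01 -3.2466e+01  1.4000e-02  3.0000e-03
  0.0000e+00] [0.019 0.006 0.011 0.001 0.002 0.    0.   ] -1.4623947164836764 [-0.00072282 -0.0019976   0.00202035] [0.03537569 0.02684506 0.01955908]
pos [656.6 112.6 216.5] yaw -100.3 q7 -1.98 F [-0.2  0.2 -1.1] w 58.2 t 25.9
dx,dy,dz [  6.64 -21.42   9.78] twist 3.3
```

```bash
python3 - <<'E'
from h import *
to((584.5,344.2,60),-103.6)
E
```

```text
pos [656.6 112.6 216.5] yaw -100.3 q7 -1.98 F [-0.2  0.2 -1.1] w 58.2 t 25.9
dx,dy,dz [ 15.64 -21.5   11.24] twist 3.3
```

Emit:
{"api": "apply_moves", "payload": {
  "series": [
    {"hand": 0, "dx": 0, "dy": -1, "dz": 0.5, "twist": 0.5},
    {"hand": 0, "dx": 0, "dy": -3, "dz": 1.5, "twist": 1},
    {"hand": 0, "dx": 0, "dy": -6, "dz": 3, "twist": 1.5},
    {"hand": 0, "dx": 1, "dy": -9, "dz": 4.5, "twist": 2},
    {"hand": 0, "dx": 3, "dy": -12, "dz": 6, "twist": 2.5},
    {"hand": 0, "dx": 5, "dy": -15, "dz": 8, "twist": 3},
    {"hand": 0, "dx": 7.5, "dy": -18, "dz": 9.5, "twist": 3.3},
    {"hand": 0, "dx": 10, "dy": -20, "dz": 10.5, "twist": 3.3},
    {"hand": 0, "dx": 12.5, "dy": -21, "dz": 11, "twist": 3.3},
    {"hand": 0, "dx": 14, "dy": -21.5, "dz": 11.24, "twist": 3.3},
    {"hand": 0, "dx": 15, "dy": -21.5, "dz": 11.24, "twist": 3.3},
    {"hand": 0, "dx": 15.6, "dy": -21.5, "dz": 11.24, "twist": 3.3},
    {"hand": 0, "dx": 15.6, "dy": -21.5, "dz": 11.24, "twist": 3.3},
    {"hand": 0, "dx": 15.6, "dy": -21.5, "dz": 11.24, "twist": 3.3}
  ]
}}

```text
clock: 27.25
tool_pos: [585.8, 343.4, 61.6]
orientation: [[0.002, -0.237, -0.972], [0.0, -0.972, 0.237], [-1.0, -0.001, -0.002]]
ft_force: [-1.5, 0.6, -1.5]
width: 58.4
```

Emit:
{"api": "apply_moves", "payload": {
  "series": [
    {"hand": 0, "dx": 0.5, "dy": 0, "dz": 0, "twist": 0},
    {"hand": 0, "dx": 1, "dy": 0, "dz": 0, "twist": 0},
    {"hand": 0, "dx": 1.5, "dy": 0, "dz": 0, "twist": 0},
    {"hand": 0, "dx": 1.8, "dy": 0, "dz": 0, "twist": 0},
    {"hand": 0, "dx": 2, "dy": 0, "dz": 0, "twist": 0},
    {"hand": 0, "dx": 2.2, "dy": 0, "dz": 0, "twist": 0},
    {"hand": 0, "dx": 2.2, "dy": 0, "dz": 0, "twist": 0}
  ]
}}

```text
clock: 27.95
tool_pos: [584.3, 344.1, 38.1]
orientation: [[-0.0, -0.235, -0.972], [-0.0, -0.972, 0.235], [-1.0, 0.0, 0.0]]
ft_force: [-0.0, 0.5, -1.3]
width: 58.4
```

Emit:
{"api": "apply_moves", "payload": {
  "series": [
    {"hand": 68, "dx": 0.25, "dy": 0, "dz": 0, "twist": 0},
    {"hand": 69, "dx": 0.45, "dy": 0, "dz": -0.3, "twist": 0},
    {"hand": 69, "dx": 0.68, "dy": 0, "dz": -0.55, "twist": 0},
    {"hand": 69, "dx": 0.9, "dy": 0, "dz": -0.76, "twist": 0},
    {"hand": 69, "dx": 1.1, "dy": 0, "dz": -0.96, "twist": 0},
    {"hand": 69, "dx": 1.33, "dy": 0, "dz": -1.15, "twist": 0},
    {"hand": 69, "dx": 1.56, "dy": 0, "dz": -1.34, "twist": 0},
    {"hand": 69, "dx": 1.8, "dy": 0, "dz": -1.52, "twist": 0},
    {"hand": 69, "dx": 2.04, "dy": 0, "dz": -1.68, "twist": 0},
    {"hand": 69, "dx": 2.04, "dy": 0, "dz": -1.68, "twist": 0}
  ]
}}

```text
clock: 28.95
tool_pos: [605.2, 339.6, 20.7]
orientation: [[0.007, -0.237, -0.971], [0.001, -0.972, 0.237], [-1.0, -0.003, -0.007]]
ft_force: [3.0, -1.6, 7.1]
width: 59.0
```

```bash
python3 - <<'E'
from h import *
to((603.6,339.6,13),-103.6)
c=snap('scene','scene16.png'); tilt(c,600,340)
P=cloud(c); hsv=cv2.cvtColor(c['color'],cv2.COLOR_RGB2HSV)
th=np.radians(-13.6); ex=np.array([np.cos(th),np.sin(th)]); X=(P[...,:2]-[598.7,340.8])@ex; Y=(P[...,:2]-[598.7,340.8])@[-ex[1],ex[0]]
m=(abs(X)<80)&(abs(Y)<25)&(hsv[...,1]<40)
for a in range(-80,80,10):
    k=m&(X>=a)&(X<a+10)
    if k.sum()>5: print(a+5,k.sum(),np.percentile(P[...,2][k],[10,50,80]).round())
E
```

```text
pos [605.2 339.6  20.7] yaw -103.7 q7 -2.42 F [ 3.  -1.6  7.1] w 59.0 t 28.9
dx,dy,dz [0.77 0.04 0.16] twist -0.1
-35 9 z [61. 62. 63.]
-25 15 z [61. 63. 65.]
-15 14 z [64. 65. 67.]
-5 32 z [66. 68. 98.]
5 31 z [67. 68. 95.]
15 49 z [ 68.  71. 118.]
25 40 z [68. 71. 73.]
35 44 z [65. 73. 74.]
45 49 z [61. 68. 74.]
-55 8 [57. 58. 59.]
-35 10 [ 61. 461. 468.]
-25 13 [ 62.  65. 223.]
-15 14 [64. 65. 67.]
-5 18 [66. 67. 68.]
5 25 [67. 68. 69.]
15 102 [ 70. 140. 158.]
25 97 [ 71. 141. 154.]
35 169 [ 74. 214. 237.]
45 302 [ 35.  70. 386.]
55 76 [ 34. 406. 418.]
75 19 [-2. -0.  2.]
```

Emit:
{"api": "apply_moves", "payload": {
  "series": [
    {"hand": 69.5, "dx": 0.2, "dy": 0, "dz": -0.05, "twist": 0},
    {"hand": 69.5, "dx": 0.4, "dy": 0, "dz": -0.1, "twist": 0},
    {"hand": 69.5, "dx": 0.6, "dy": 0, "dz": -0.1, "twist": 0},
    {"hand": 69.5, "dx": 0.7, "dy": 0, "dz": -0.1, "twist": 0},
    {"hand": 69.5, "dx": 0.7, "dy": 0, "dz": -0.1, "twist": 0}
  ]
}}

```text
clock: 29.5
tool_pos: [605.2, 339.8, 13.0]
orientation: [[0.006, -0.236, -0.972], [0.002, -0.972, 0.236], [-1.0, -0.003, -0.005]]
ft_force: [3.6, -0.9, 5.3]
width: 59.3
```

```bash
python3 - <<'E'
from h import *
to((603.6,339.6,13),-103.6)
c=snap('scene','scene17.png'); P=cloud(c); hsv=cv2.cvtColor(c['color'],cv2.COLOR_RGB2HSV)
th=np.radians(-13.6); ex=np.array([np.cos(th),np.sin(th)]); X=(P[...,:2]-[598.7,340.8])@ex; Y=(P[...,:2]-[598.7,340.8])@[-ex[1],ex[0]]
m=(abs(X)<80)&(abs(Y)<25)&(hsv[...,1]<40)&(P[...,2]>45)&(P[...,2]<80)
for a in range(-80,80,10):
    k=m&(X>=a)&(X<a+10)
    if k.sum()>5: print(a+5,k.sum(),np.percentile(P[...,2][k],[10,50,80]).round())
E
```

```text
pos [605.2 339.8  13. ] yaw -103.7 q7 -2.42 F [ 3.6 -0.9  5.3] w 59.3 t 29.5
dx,dy,dz [0.   0.06 0.15] twist -0.1
-25 10 [57. 59. 60.]
-15 10 [58. 59. 61.]
-5 22 [58. 60. 62.]
5 24 [59. 61. 62.]
15 21 [60. 62. 64.]
25 28 [61. 62. 63.]
35 36 [60. 63. 64.]
45 64 [47. 55. 62.]
```

Nearly flat (3°). I'll open gently, rise, and check.

Emit:
{"api": "apply_moves", "payload": {
  "series": [
    {"hand": 71, "dx": 0.1, "dy": 0, "dz": 0, "twist": 0},
    {"hand": 73, "dx": 0.1, "dy": 0, "dz": 0, "twist": 0},
    {"hand": 80, "dx": 0.1, "dy": 0, "dz": 0, "twist": 0},
    {"hand": 100, "dx": 0.1, "dy": 0, "dz": 0, "twist": 0},
    {"hand": 100, "dx": 0.1, "dy": 0, "dz": 0, "twist": 0},
    {"hand": 100, "dx": 0.1, "dy": 0, "dz": 0, "twist": 0},
    {"hand": 100, "dx": -2, "dy": 0, "dz": 0, "twist": 0},
    {"hand": 100, "dx": -5, "dy": 0, "dz": 0, "twist": 0},
    {"hand": 100, "dx": -9, "dy": 0, "dz": 0, "twist": 0},
    {"hand": 100, "dx": -13, "dy": 0, "dz": 0, "twist": 0},
    {"hand": 100, "dx": -14, "dy": 0, "dz": 0, "twist": 0},
    {"hand": 100, "dx": -14, "dy": 0, "dz": 0, "twist": 0},
    {"hand": 100, "dx": -14, "dy": 0, "dz": 0, "twist": 0}
  ]
}}

```text
clock: 30.85
tool_pos: [601.1, 339.5, 149.6]
orientation: [[-0.002, -0.235, -0.972], [-0.001, -0.972, 0.235], [-1.0, 0.001, 0.001]]
ft_force: [-0.3, -0.5, -0.0]
width: 85.6
```

```bash
python3 - <<'E'
from h import *
c=snap('wrist','wrist18.png'); P=cloud(c); hsv=cv2.cvtColor(c['color'],cv2.COLOR_RGB2HSV)
m=(P[...,2]>48)&(P[...,2]<66)&(c['depth']>0)&(np.hypot(P[...,0]-600,P[...,1]-340)<85)
q=P[m]; r=cv2.minAreaRect(q[:,:2].astype(np.float32)); print(r)
A=np.c_[q[:,:2]-[600,340],np.ones(len(q))]; print(np.linalg.lstsq(A,q[:,2],rcond=None)[0])
m=((hsv[...,1]>70)&(hsv[...,0]<25)&(P[...,2]<12)&(np.hypot(P[...,0]-600,P[...,1]-340)<100)).astype(np.uint8)
v,u=np.nonzero(m); print(cv2.minAreaRect(ray(c,np.c_[u,v],5)[:,:2].astype(np.float32)))
to((598.7,340.8,150),-103.6)
E
```

```text
((590.2723999023438, 343.200927734375), (60.16534423828125, 110.32605743408203), 76.34651947021484)
[-1.89077356e-03  1.03048967e-03  5.81814119e+01]
((599.1039428710938, 340.5835876464844), (99.568359375, 139.20382690429688), 76.48439025878906)
pos [600.7 339.3 148.8] yaw -103.6 q7 -2.41 F [-0.3 -0.1 -0.1] w 85.1 t 30.9
dx,dy,dz [-0.12 -0.1   0.23] twist 0.0
```

The tin is level but 9 mm off the mat centre, so I'll regrasp and shift it.

Emit:
{"api": "apply_moves", "payload": {
  "series": [
    {"hand": 100, "dx": 3, "dy": -0.13, "dz": 1.1, "twist": 0},
    {"hand": 100, "dx": 7, "dy": -0.13, "dz": 1.1, "twist": 0},
    {"hand": 100, "dx": 11, "dy": -0.13, "dz": 1.1, "twist": 0},
    {"hand": 100, "dx": 13, "dy": -0.13, "dz": 1.1, "twist": 0},
    {"hand": 100, "dx": 13, "dy": -0.13, "dz": 1.1, "twist": 0},
    {"hand": 50, "dx": 13, "dy": -0.13, "dz": 1.1, "twist": 0},
    {"hand": 0, "dx": 13, "dy": -0.13, "dz": 1.1, "twist": 0},
    {"hand": 0, "dx": 13, "dy": -0.13, "dz": 1.1, "twist": 0},
    {"hand": 0, "dx": 13, "dy": -0.13, "dz": 1.1, "twist": 0},
    {"hand": 0, "dx": 13, "dy": -0.13, "dz": 1.1, "twist": 0},
    {"hand": 0, "dx": 13, "dy": -0.13, "dz": 1.1, "twist": 0},
    {"hand": 0, "dx": 12.7, "dy": -0.13, "dz": 1.1, "twist": 0},
    {"hand": 0, "dx": 12.4, "dy": -0.13, "dz": 0.8, "twist": 0},
    {"hand": 0, "dx": 12.4, "dy": -0.13, "dz": 0.4, "twist": 0},
    {"hand": 0, "dx": 12.4, "dy": -0.13, "dz": 0.2, "twist": 0},
    {"hand": 0, "dx": 12.4, "dy": -0.13, "dz": 0.2, "twist": 0},
    {"hand": 0, "dx": 12.8, "dy": -0.13, "dz": 0.2, "twist": 0},
    {"hand": 0, "dx": 13, "dy": -0.13, "dz": 0.2, "twist": 0},
    {"hand": 0, "dx": 13, "dy": -0.13, "dz": 0.2, "twist": 0}
  ]
}}

```text
clock: 32.8
tool_pos: [600.5, 341.9, 27.1]
orientation: [[0.001, -0.235, -0.972], [-0.0, -0.972, 0.235], [-1.0, -0.0, -0.001]]
ft_force: [-10.7, -5.7, 28.9]
width: 0.0
```

Emit:
{"api": "apply_moves", "payload": {
  "series": [
    {"hand": 71, "dx": 0, "dy": 0, "dz": 0, "twist": 0},
    {"hand": 80, "dx": 0, "dy": 0, "dz": 0, "twist": 0},
    {"hand": 100, "dx": 0, "dy": 0, "dz": 0, "twist": 0},
    {"hand": 100, "dx": 0, "dy": 0, "dz": 0, "twist": 0},
    {"hand": 100, "dx": 0, "dy": 0, "dz": 0, "twist": 0},
    {"hand": 100, "dx": -2, "dy": 0, "dz": 0, "twist": 0},
    {"hand": 100, "dx": -5, "dy": 0, "dz": 0, "twist": 0},
    {"hand": 100, "dx": -9, "dy": 0, "dz": 0, "twist": 0},
    {"hand": 100, "dx": -13, "dy": 0, "dz": 0, "twist": 0},
    {"hand": 100, "dx": -14, "dy": 0, "dz": 0, "twist": 0},
    {"hand": 100, "dx": -14, "dy": 0, "dz": 0, "twist": 0}
  ]
}}

```text
clock: 33.9
tool_pos: [601.1, 341.7, 162.5]
orientation: [[0.003, -0.236, -0.972], [0.001, -0.972, 0.236], [-1.0, -0.002, -0.002]]
ft_force: [-0.1, 0.1, -1.1]
width: 85.1
```

```bash
cat >> h.py <<'E'
def toggles(c):
    P=cloud(c); hsv=cv2.cvtColor(c['color'],cv2.COLOR_RGB2HSV)
    m=(P[...,2]>9)&(P[...,2]<26)&(c['depth']>0)&(P[...,0]>380)&(P[...,0]<570)&(abs(P[...,1])<240)
    k,l,st,ce=cv2.connectedComponentsWithStats(m.astype(np.uint8))
    for i in range(1,k):
        if st[i,4]<150: continue
        q=P[l==i]; r=cv2.minAreaRect(q[q[:,2]>12][:,:2].astype(np.float32)); (x,y),(w,h),a=r
        ax=a if w>h else a+90; ax=(ax+90)%180-90
        print('obj',ce[i].round(),'xy',round(x,1),round(y,1),'size',round(w),round(h),'axis',round(ax,1),'hue',hsv[l==i].mean(0).round())
E
python3 - <<'E'
from h import *
c=snap('wrist','wrist19.png'); P=cloud(c)
m=(P[...,2]>48)&(P[...,2]<66)&(c['depth']>0)&(np.hypot(P[...,0]-600,P[...,1]-340)<85)
print(cv2.minAreaRect(P[m][:,:2].astype(np.float32)))
to((480,20,230),0)
c=snap('scene','scene19.png'); toggles(c)
E
```

```text
((590.4584350585938, 343.4894104003906), (60.201576232910156, 110.16425323486328), 76.49938201904297)
pos [600.  341.2 160.2] yaw -103.6 q7 -2.41 F [-1.   0.2 -0.3] w 85.4 t 34.0
dx,dy,dz [-6.95 34.04  4.1 ] twist -103.6
```

Odd: width 0 and the tin didn't move. I'll look.

```bash
python3 - <<'E'
from h import *
a=cv2.imread('pics/wrist19.png'); d=snap('side','side19.png')
o=np.hstack([cv2.resize(a,(400,300)),cv2.resize(d['color'][200:350,200:400,::-1],(400,300),interpolation=cv2.INTER_CUBIC)]); cv2.imwrite('pics/o19.png',o)
E
```

```text
(no output)
```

View pics/o19.png

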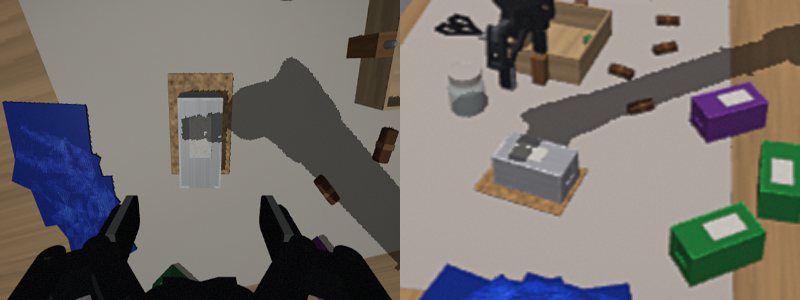

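The tin stands fine on the mat, only off-centre; the closing started too early. I'll redo it slowly and check the height before closing.

Emit:
{"api": "apply_moves", "payload": {
  "series": [
    {"hand": 100, "dx": 3, "dy": 0, "dz": 1.0, "twist": 0},
    {"hand": 100, "dx": 6, "dy": 0, "dz": 1.0, "twist": 0},
    {"hand": 100, "dx": 9, "dy": 0, "dz": 1.0, "twist": 0},
    {"hand": 100, "dx": 12, "dy": 0, "dz": 1.0, "twist": 0},
    {"hand": 100, "dx": 13.5, "dy": 0, "dz": 1.0, "twist": 0},
    {"hand": 100, "dx": 14.3, "dy": 0, "dz": 1.0, "twist": 0},
    {"hand": 100, "dx": 14.3, "dy": 0, "dz": 1.0, "twist": 0},
    {"hand": 100, "dx": 14.3, "dy": 0, "dz": 1.0, "twist": 0}
  ]
}}

```text
clock: 34.85
tool_pos: [591.2, 344.6, 19.2]
orientation: [[0.002, -0.235, -0.972], [0.001, -0.972, 0.235], [-1.0, -0.001, -0.001]]
ft_force: [0.1, 0.5, 0.3]
width: 85.2
```

Emit:
{"api": "apply_moves", "payload": {
  "series": [
    {"hand": 60, "dx": 0, "dy": 0, "dz": 0, "twist": 0},
    {"hand": 50, "dx": 0, "dy": 0, "dz": 0, "twist": 0},
    {"hand": 40, "dx": 0, "dy": 0, "dz": 0, "twist": 0},
    {"hand": 40, "dx": 0, "dy": 0, "dz": 0, "twist": 0},
    {"hand": 40, "dx": 0, "dy": 0, "dz": 0, "twist": 0}
  ]
}}

```text
clock: 35.35
tool_pos: [591.6, 344.8, 20.5]
orientation: [[0.003, -0.235, -0.972], [0.002, -0.972, 0.235], [-1.0, -0.002, -0.003]]
ft_force: [-0.8, -0.6, 5.6]
width: 56.6
```

Emit:
{"api": "apply_moves", "payload": {
  "series": [
    {"hand": 0, "dx": -0.3, "dy": 0, "dz": 0, "twist": 0},
    {"hand": 0, "dx": -0.6, "dy": 0, "dz": 0, "twist": 0},
    {"hand": 0, "dx": -0.6, "dy": 0, "dz": -0.4, "twist": 0},
    {"hand": 0, "dx": -0.6, "dy": 0.05, "dz": -0.8, "twist": 0},
    {"hand": 0, "dx": -0.6, "dy": 0.05, "dz": -0.9, "twist": 0},
    {"hand": 0, "dx": -0.6, "dy": 0.05, "dz": -0.9, "twist": 0},
    {"hand": 0, "dx": -0.4, "dy": 0.05, "dz": -0.9, "twist": 0},
    {"hand": 0, "dx": -0.1, "dy": 0.05, "dz": -0.9, "twist": 0},
    {"hand": 0, "dx": 0, "dy": 0.05, "dz": -0.9, "twist": 0},
    {"hand": 0, "dx": 0, "dy": 0.05, "dz": -0.9, "twist": 0},
    {"hand": 70, "dx": 0, "dy": 0.05, "dz": -0.9, "twist": 0},
    {"hand": 80, "dx": 0, "dy": 0.05, "dz": -0.9, "twist": 0},
    {"hand": 100, "dx": 0, "dy": 0.05, "dz": -0.9, "twist": 0},
    {"hand": 100, "dx": 0, "dy": 0.05, "dz": -0.9, "twist": 0},
    {"hand": 100, "dx": 0, "dy": 0.05, "dz": -0.9, "twist": 0},
    {"hand": 100, "dx": -3, "dy": 0.05, "dz": -0.9, "twist": 0},
    {"hand": 100, "dx": -7, "dy": 0.05, "dz": -0.9, "twist": 0},
    {"hand": 100, "dx": -11, "dy": 0.05, "dz": -0.9, "twist": 0},
    {"hand": 100, "dx": -14, "dy": 0.05, "dz": -0.9, "twist": 0},
    {"hand": 100, "dx": -14, "dy": 0.05, "dz": -0.9, "twist": 0}
  ]
}}

```text
clock: 37.35
tool_pos: [601.8, 343.3, 164.3]
orientation: [[0.009, -0.235, -0.972], [0.005, -0.972, 0.235], [-1.0, -0.007, -0.007]]
ft_force: [-0.2, 1.2, -0.4]
width: 85.2
```

```bash
python3 - <<'E'
from h import *
c=snap('wrist','wrist20.png'); P=cloud(c)
m=(P[...,2]>48)&(P[...,2]<66)&(c['depth']>0)&(np.hypot(P[...,0]-600,P[...,1]-340)<85)
q=P[m];print(cv2.minAreaRect(q[:,:2].astype(np.float32)),np.linalg.lstsq(np.c_[q[:,:2]-[600,340],np.ones(len(q))],q[:,2],rcond=None)[0])
to((470,30,230),0)
E
```

```text
((598.6431884765625, 341.9192810058594), (60.0878791809082, 110.39556121826172), 76.31233978271484) [-1.75812682e-03  1.51622098e-03  5.81849558e+01]
pos [600.6 342.4 161.2] yaw -103.6 q7 -2.41 F [ 0.3 -0.6 -0.5] w 85.4 t 37.4
dx,dy,dz [-7.04 33.41  5.31] twist -103.6
```

Tin is within 2 mm of the mat centre and level. Now the toggles: I'll look from above them.

Emit:
{"api": "apply_moves", "payload": {
  "series": [
    {"hand": 50, "dx": -3, "dy": 4, "dz": 0.5, "twist": -8.5},
    {"hand": 50, "dx": -7, "dy": 8, "dz": 1, "twist": -17},
    {"hand": 50, "dx": -7, "dy": 12, "dz": 1.5, "twist": -25.5},
    {"hand": 50, "dx": -7, "dy": 16, "dz": 2, "twist": -34},
    {"hand": 50, "dx": -7, "dy": 20, "dz": 3, "twist": -42.5},
    {"hand": 50, "dx": -7, "dy": 24, "dz": 4, "twist": -51},
    {"hand": 50, "dx": -7, "dy": 28, "dz": 5, "twist": -59.5},
    {"hand": 50, "dx": -7, "dy": 31, "dz": 5.3, "twist": -68},
    {"hand": 50, "dx": -7, "dy": 33.4, "dz": 5.3, "twist": -76.5},
    {"hand": 50, "dx": -7, "dy": 33.4, "dz": 5.3, "twist": -85},
    {"hand": 50, "dx": -7, "dy": 33.4, "dz": 5.3, "twist": -93.5},
    {"hand": 50, "dx": -7, "dy": 33.4, "dz": 5.3, "twist": -103.6},
    {"hand": 50, "dx": -7, "dy": 33.4, "dz": 5.3, "twist": -103.6},
    {"hand": 50, "dx": -7, "dy": 33.4, "dz": 5.3, "twist": -103.6},
    {"hand": 50, "dx": -7, "dy": 33.4, "dz": 5.3, "twist": -103.6}
  ]
}}

```text
clock: 38.9
tool_pos: [468.7, 29.3, 227.4]
orientation: [[-0.001, 1.0, -0.002], [-0.0, -0.002, -1.0], [-1.0, -0.001, 0.0]]
ft_force: [-0.1, 0.5, -0.1]
width: 42.5
```

```bash
python3 - <<'E'
from h import *
c=snap('wrist','wrist21.png'); toggles(c)
to((458,149,60),120)
to((457,49,60),70)
E
```

```text
obj [309.  44.] xy 457.4 149.0 size 48 18 axis 31.0 hue [ 12. 141.  72.]
obj [394. 173.] xy 555.2 2.8 size 167 1 axis 79.7 hue [18. 95. 59.]
obj [350. 135.] xy 503.7 53.3 size 18 48 axis -19.9 hue [ 12. 142.  71.]
obj [290. 206.] xy 432.5 -34.1 size 48 19 axis 28.5 hue [ 12. 148.  47.]
obj [294. 277.] xy 435.4 -134.4 size 48 20 axis 3.9 hue [ 12. 148.  35.]
obj [345. 335.] xy 0.0 0.0 size 0 0 axis -90.0 hue [ 19.  82. 150.]
pos [468.8  29.3 227.6] yaw -0.1 q7 -0.12 F [ 0.  -0.4  0.1] w 42.8 t 39.0
dx,dy,dz [ 16.76  -1.09 -11.97] twist -120.1
pos [468.8  29.3 227.6] yaw -0.1 q7 -0.12 F [ 0.  -0.4  0.1] w 42.8 t 39.0
dx,dy,dz [16.76 -1.17 -1.97] twist -70.1
```

Toggle B has been knocked to (503.7,53.3), and the rest are unchanged. Picking A first.

Emit:
{"api": "apply_moves", "payload": {
  "series": [
    {"hand": 50, "dx": 2, "dy": -0.3, "dz": -3, "twist": 8},
    {"hand": 50, "dx": 5, "dy": -0.6, "dz": -6, "twist": 16},
    {"hand": 50, "dx": 8, "dy": -1.1, "dz": -9, "twist": 24},
    {"hand": 50, "dx": 11, "dy": -1.1, "dz": -11, "twist": 32},
    {"hand": 50, "dx": 14, "dy": -1.1, "dz": -12, "twist": 40},
    {"hand": 50, "dx": 16.5, "dy": -1.1, "dz": -12, "twist": 48},
    {"hand": 50, "dx": 16.5, "dy": -1.1, "dz": -12, "twist": 56},
    {"hand": 50, "dx": 16.5, "dy": -1.1, "dz": -12, "twist": 59},
    {"hand": 50, "dx": 16.5, "dy": -1.1, "dz": -12, "twist": 59},
    {"hand": 50, "dx": 19, "dy": -1.1, "dz": -12, "twist": 59},
    {"hand": 50, "dx": 21, "dy": -1.1, "dz": -12, "twist": 59},
    {"hand": 50, "dx": 22.3, "dy": -1.1, "dz": -12, "twist": 59},
    {"hand": 50, "dx": 22.3, "dy": -1.1, "dz": -12, "twist": 59},
    {"hand": 50, "dx": 22.3, "dy": -1.1, "dz": -12, "twist": 59}
  ]
}}

```text
clock: 40.35
tool_pos: [458.3, 149.4, 5.4]
orientation: [[0.0, 0.515, -0.857], [0.0, -0.857, -0.515], [-1.0, 0.0, -0.0]]
ft_force: [0.4, 0.1, 1.0]
width: 42.6
```

Emit:
{"api": "apply_moves", "payload": {
  "series": [
    {"hand": 0, "dx": 0, "dy": 0, "dz": 0, "twist": 0},
    {"hand": 0, "dx": 0, "dy": 0, "dz": 0, "twist": 0},
    {"hand": 0, "dx": 0, "dy": 0, "dz": 0, "twist": 0},
    {"hand": 0, "dx": 0, "dy": 0, "dz": 0, "twist": 0},
    {"hand": 0, "dx": -2, "dy": 0, "dz": 0, "twist": 0},
    {"hand": 0, "dx": -6, "dy": 0, "dz": 0, "twist": 0},
    {"hand": 0, "dx": -10, "dy": 0, "dz": 0, "twist": 0},
    {"hand": 0, "dx": -12, "dy": 0, "dz": 0, "twist": 0},
    {"hand": 0, "dx": -12, "dy": 0, "dz": 0, "twist": 0}
  ]
}}

```text
clock: 41.25
tool_pos: [460.6, 150.2, 128.9]
orientation: [[0.007, 0.515, -0.857], [0.002, -0.857, -0.515], [-1.0, 0.002, -0.007]]
ft_force: [-1.0, 0.3, 0.4]
width: -0.1
```

```bash
python3 - <<'E'
from h import *
to((664.8,50.8,30),-59)
E
```

```text
pos [460.6 150.2 128.9] yaw -59.0 q7 -1.4 F [-1.   0.3  0.4] w -0.1 t 41.2
dx,dy,dz [ 10.01  19.02 -12.31] twist 0.0
```

Missed: too little time to close. I'll check where the toggle is.

```bash
python3 - <<'E'
from h import *
c=snap('wrist','wrist22.png'); toggles(c)
to((457.4,149,3),-59)
E
```

```text
obj [514. 170.] xy 555.0 2.9 size 166 1 axis 79.7 hue [18. 97. 53.]
obj [318. 182.] xy 457.9 149.4 size 48 18 axis 30.5 hue [ 12. 145.  62.]
obj [435. 192.] xy 503.8 54.0 size 19 48 axis -21.0 hue [ 12. 148.  54.]
obj [592. 213.] xy 561.7 -78.1 size 4 17 axis -13.1 hue [18. 93. 73.]
obj [461. 293.] xy 432.8 -33.3 size 48 19 axis 29.3 hue [ 12. 159.  30.]
obj [539. 333.] xy 435.7 -134.2 size 48 21 axis 6.8 hue [ 12. 148.  56.]
pos [459.1 149.7 126.7] yaw -59.0 q7 -1.4 F [ 0.   0.8 -0.2] w 0.1 t 41.3
dx,dy,dz [12.37 -0.05  0.23] twist -0.0
```

Emit:
{"api": "apply_moves", "payload": {
  "series": [
    {"hand": 40, "dx": 1, "dy": 0, "dz": 0.15, "twist": 0},
    {"hand": 40, "dx": 3, "dy": 0, "dz": 0.15, "twist": 0},
    {"hand": 40, "dx": 5, "dy": 0, "dz": 0.15, "twist": 0},
    {"hand": 40, "dx": 7, "dy": 0, "dz": 0.15, "twist": 0},
    {"hand": 40, "dx": 9, "dy": 0, "dz": 0.15, "twist": 0},
    {"hand": 40, "dx": 11, "dy": 0, "dz": 0.15, "twist": 0},
    {"hand": 40, "dx": 12.3, "dy": 0, "dz": 0.15, "twist": 0},
    {"hand": 40, "dx": 12.3, "dy": 0, "dz": 0.15, "twist": 0},
    {"hand": 0, "dx": 12.3, "dy": 0, "dz": 0.15, "twist": 0},
    {"hand": 0, "dx": 12.3, "dy": 0, "dz": 0.15, "twist": 0},
    {"hand": 0, "dx": 12.3, "dy": 0, "dz": 0.15, "twist": 0},
    {"hand": 0, "dx": 12.3, "dy": 0, "dz": 0.15, "twist": 0},
    {"hand": 0, "dx": 12.3, "dy": 0, "dz": 0.15, "twist": 0},
    {"hand": 0, "dx": 12.3, "dy": 0, "dz": 0.15, "twist": 0},
    {"hand": 0, "dx": 12.3, "dy": 0, "dz": 0.15, "twist": 0},
    {"hand": 0, "dx": 12.3, "dy": 0, "dz": 0.15, "twist": 0}
  ]
}}

```text
clock: 42.9
tool_pos: [456.7, 148.5, 2.0]
orientation: [[0.0, 0.515, -0.857], [-0.0, -0.857, -0.515], [-1.0, 0.0, -0.0]]
ft_force: [-0.1, 0.6, 0.5]
width: 0.0
```

```bash
python3 - <<'E'
from h import *
print(status.read_state()['width'])
d=snap('side','side23.png'); w=snap('wrist','wrist23.png'); toggles(w)
o=np.hstack([cv2.resize(d['color'][200:290,270:390,::-1],(400,300),interpolation=cv2.INTER_CUBIC),cv2.resize(w['color'][:,:,::-1],(400,300))]); cv2.imwrite('pics/o23.png',o)
E
```

```text
0.0300331183468724
obj [602. 164.] xy 564.0 50.1 size 70 2 axis 79.5 hue [18. 98. 49.]
obj [318. 222.] xy 464.1 153.2 size 33 18 axis 31.0 hue [ 12. 149.  50.]
obj [514. 256.] xy 503.9 53.7 size 20 48 axis -19.4 hue [ 12. 153.  47.]
obj [552. 379.] xy 452.2 -24.5 size 9 20 axis -88.9 hue [ 13. 162.  36.]
```

View pics/o23.png

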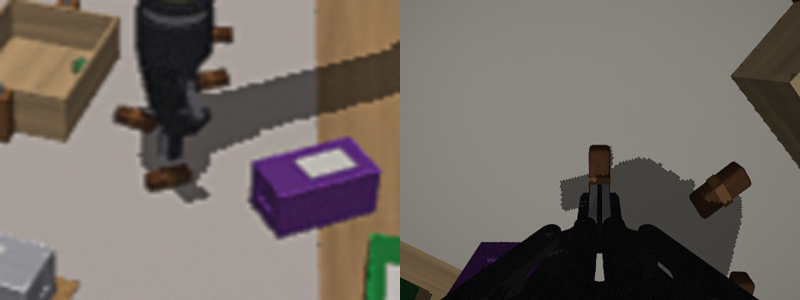

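Emit:
{"api": "apply_moves", "payload": {
  "series": [
    {"hand": 0, "dx": -0.5, "dy": 0, "dz": 0, "twist": 0},
    {"hand": 0, "dx": -1.5, "dy": 0, "dz": 0, "twist": 0},
    {"hand": 0, "dx": -3, "dy": 0, "dz": 0, "twist": 0},
    {"hand": 0, "dx": -4, "dy": 0, "dz": 0, "twist": 0},
    {"hand": 0, "dx": -4, "dy": 0, "dz": 0, "twist": 0}
  ]
}}

```text
clock: 43.5
tool_pos: [458.4, 149.1, 44.1]
orientation: [[0.004, 0.515, -0.857], [0.001, -0.857, -0.515], [-1.0, 0.001, -0.004]]
ft_force: [-0.6, 0.4, 0.6]
width: -0.1
```

```bash
python3 - <<'E'
from h import *
w=snap('wrist','wrist24.png'); toggles(w); P=cloud(w); hsv=cv2.cvtColor(w['color'],cv2.COLOR_RGB2HSV)
m=(hsv[...,0]>8)&(hsv[...,0]<16)&(hsv[...,1]>120)&(np.hypot(P[...,0]-458,P[...,1]-149)<60); q=P[m]
print(m.sum(), np.percentile(q,[5,50,95],axis=0).round(), status.read_state()['width'])
o=w['color'][150:300,240:400,::-1]; cv2.imwrite('pics/o24.png',cv2.resize(o,None,fx=3,fy=3))
E
```

```text
obj [575. 183.] xy 557.7 16.1 size 142 1 axis 79.8 hue [18. 96. 52.]
obj [318. 211.] xy 458.9 150.1 size 45 18 axis 30.9 hue [ 12. 149.  52.]
obj [478. 227.] xy 503.7 53.8 size 20 48 axis -18.4 hue [ 12. 150.  52.]
obj [510. 344.] xy 440.6 -29.4 size 31 19 axis 28.9 hue [ 12. 156.  46.]
obj [614. 390.] xy 448.6 -131.5 size 23 19 axis 10.2 hue [ 12. 158.  41.]
1727 [[443. 137.  15.]
 [464. 152.  17.]
 [479. 165. 140.]] -0.08065069226432954
```

I've used all the picture views, so it's numbers only from here. I'll measure the fingertips' true position in the tool frame from the wrist depth.

```bash
cat >> h.py <<'E'
def tips(c):
    s=status.read_state(); R=np.array(s['orientation']); Q=(cloud(c)-np.array(s['tool_pos']))@R
    m=(np.linalg.norm(Q,axis=-1)<110)&(c['depth']>0)&(Q[...,0]<(s['tool_pos'][2]-22))
    return Q[m],m
E
python3 - <<'E'
from h import *
c=dict(np.load('pics/wrist24.png.npz')); q,m=tips(c)
print(len(q))
for a in range(-60,21,6):
    k=q[(q[:,0]>=a)&(q[:,0]<a+6)]
    if len(k)>3: print('x',a,len(k),'y',np.percentile(k[:,1],[2,50,98]).round(1),'z',np.percentile(k[:,2],[2,50,98]).round(1))
E
```

```text
23126
x -60 533 y [-12.9  -0.2  13. ] z [-11.6  -7.8  -6.4]
x -54 480 y [-13.1   0.2  13.1] z [-11.5  -7.6  -6.3]
x -48 427 y [-13.1  -0.2  13. ] z [-11.5  -7.7  -6.3]
x -42 280 y [-11.9  -0.2  11.9] z [-11.5 -10.8  -6.5]
x -36 31 y [-6.  -0.3  5.9] z [-11.  -10.5 -10. ]
x -12 129 y [-89.7 -64.4 -58.6] z [61.4 78.2 84. ]
x 6 5 y [-73.9 -72.9 -71.2] z [61.9 62.2 62.8]
x 12 42 y [-74.  -71.5 -68.1] z [61.4 62.5 63.2]
x 18 34 y [-76.7 -69.8 -65.4] z [61.5 62.3 62.9]
```

```bash
python3 - <<'E'
from h import *
Rz=lambda yaw: np.array([[0,np.cos(yaw),np.sin(yaw)],[0,np.sin(yaw),-np.cos(yaw)],[-1,0,0]])
for f,p,yaw in (('wrist0',(649.6,0,200.6),0),('wrist2',(405.3,304.5,151.3),-74.9),('wrist15',(656.6,113,216.2),-100.3),('wrist18',(600.7,339.3,148.8),-103.6),('wrist20',(600.6,342.4,161.2),-103.6),('wrist21',(468.8,29.3,227.6),0),('wrist24',(458.4,149.1,44.1),-59)):
    c=dict(np.load(f'pics/{f}.png.npz')); Q=(cloud(c)-np.array(p))@Rz(np.radians(yaw)); T=c['T'][:3,3]
    m=(abs(Q[...,2])<16)&(abs(Q[...,1])<62)&(Q[...,0]<p[2]-65)&(Q[...,0]>-90)&(c['depth']>0)
    q=Q[m]; print(f,'cam in tool',((T-p)@Rz(np.radians(yaw))).round(1),len(q),'x max',np.percentile(q[:,0],[90,97,99.5]).round(1) if len(q) else '')
E
```

```text
wrist0 cam in tool [-173.3   -0.4  -81.8] 7876 x max [-52.4 -47.7 -44.7]
wrist2 cam in tool [-173.5    0.5  -81.8] 7803 x max [-52.6 -47.8 -44.9]
wrist15 cam in tool [-173.5    0.2  -81.8] 17029 x max [-45.2 -42.  -40.6]
wrist18 cam in tool [-1.742e+02 -1.000e-01 -8.230e+01] 7533 x max [-53.2 -48.6 -45.9]
wrist20 cam in tool [-177.2    0.5  -81.6] 7042 x max [-55.3 -50.8 -48. ]
wrist21 cam in tool [-173.3   -0.3  -81.9] 14250 x max [-51.1 -41.  -35.5]
wrist24 cam in tool [-1.738e+02 -1.000e-01 -8.080e+01] 12889 x max [-54.  -42.2 -36.6]
```

The fingertips really sit about 31 mm behind the reported TCP. The camera and the earlier contact at the tin top agree on this. I'll descend lower for toggles, watching the force.

Emit:
{"api": "apply_moves", "payload": {
  "series": [
    {"hand": 45, "dx": 0, "dy": 0, "dz": 0, "twist": 0},
    {"hand": 45, "dx": 0, "dy": 0, "dz": 0, "twist": 0},
    {"hand": 45, "dx": 0, "dy": 0, "dz": 0, "twist": 0},
    {"hand": 45, "dx": 0, "dy": 0, "dz": 0, "twist": 0},
    {"hand": 45, "dx": 0, "dy": 0, "dz": 0, "twist": 0},
    {"hand": 45, "dx": 0, "dy": 0, "dz": 0, "twist": 0},
    {"hand": 45, "dx": 2, "dy": 0, "dz": 0, "twist": 0},
    {"hand": 45, "dx": 4, "dy": 0, "dz": 0, "twist": 0},
    {"hand": 45, "dx": 5.5, "dy": 0, "dz": 0, "twist": 0},
    {"hand": 45, "dx": 6.3, "dy": 0, "dz": 0, "twist": 0},
    {"hand": 45, "dx": 6.8, "dy": 0, "dz": 0, "twist": 0},
    {"hand": 45, "dx": 6.8, "dy": 0, "dz": 0, "twist": 0}
  ]
}}

```text
clock: 44.75
tool_pos: [456.5, 148.5, -26.2]
orientation: [[-0.001, 0.515, -0.857], [-0.0, -0.857, -0.515], [-1.0, -0.0, 0.001]]
ft_force: [-0.0, 0.3, 0.2]
width: 38.5
```

Emit:
{"api": "apply_moves", "payload": {
  "series": [
    {"hand": 45, "dx": 0.3, "dy": 0, "dz": 0, "twist": 0},
    {"hand": 40, "dx": 0.3, "dy": 0, "dz": 0, "twist": 0},
    {"hand": 20, "dx": 0.3, "dy": 0, "dz": 0, "twist": 0},
    {"hand": 0, "dx": 0.3, "dy": 0, "dz": 0, "twist": 0},
    {"hand": 0, "dx": 0.3, "dy": 0, "dz": 0, "twist": 0},
    {"hand": 0, "dx": 0.3, "dy": 0, "dz": 0, "twist": 0},
    {"hand": 0, "dx": 0.3, "dy": 0, "dz": 0, "twist": 0}
  ]
}}

```text
clock: 45.45
tool_pos: [457.3, 148.7, -28.3]
orientation: [[0.001, 0.515, -0.857], [0.0, -0.857, -0.515], [-1.0, 0.0, -0.001]]
ft_force: [0.0, -0.8, 5.6]
width: 16.4
```

Held (16.4 mm). Carrying it to the tray.

Emit:
{"api": "apply_moves", "payload": {
  "series": [
    {"hand": 0, "dx": -3, "dy": 0, "dz": 0, "twist": 0},
    {"hand": 0, "dx": -7, "dy": 0, "dz": 0, "twist": 0},
    {"hand": 0, "dx": -10.5, "dy": 1.5, "dz": -1, "twist": 0},
    {"hand": 0, "dx": -10.5, "dy": 4.5, "dz": -3, "twist": 0},
    {"hand": 0, "dx": -10.5, "dy": 7.5, "dz": -5, "twist": 0},
    {"hand": 0, "dx": -10.5, "dy": 10.5, "dz": -7, "twist": 0},
    {"hand": 0, "dx": -10.5, "dy": 13.5, "dz": -9, "twist": 0},
    {"hand": 0, "dx": -10.5, "dy": 16.5, "dz": -11, "twist": 0},
    {"hand": 0, "dx": -10.5, "dy": 19.1, "dz": -12.7, "twist": 0},
    {"hand": 0, "dx": -10.5, "dy": 19.1, "dz": -12.7, "twist": 0},
    {"hand": 0, "dx": -10, "dy": 19.1, "dz": -12.7, "twist": 0},
    {"hand": 0, "dx": -7, "dy": 19.1, "dz": -12.7, "twist": 0},
    {"hand": 0, "dx": -4, "dy": 19.1, "dz": -12.7, "twist": 0},
    {"hand": 0, "dx": -2.5, "dy": 19.1, "dz": -12.7, "twist": 0},
    {"hand": 0, "dx": -2.5, "dy": 19.1, "dz": -12.7, "twist": 0},
    {"hand": 25, "dx": -2.5, "dy": 19.1, "dz": -12.7, "twist": 0},
    {"hand": 40, "dx": -2.5, "dy": 19.1, "dz": -12.7, "twist": 0},
    {"hand": 45, "dx": -2.5, "dy": 19.1, "dz": -12.7, "twist": 0},
    {"hand": 45, "dx": -6, "dy": 19.1, "dz": -12.7, "twist": 0},
    {"hand": 45, "dx": -11, "dy": 19.1, "dz": -12.7, "twist": 0}
  ]
}}

```text
clock: 47.45
tool_pos: [662.1, 49.8, 80.3]
orientation: [[-0.004, 0.515, -0.857], [-0.0, -0.857, -0.515], [-1.0, -0.002, 0.004]]
ft_force: [1.0, 0.4, 0.5]
width: 38.5
```

```bash
python3 - <<'E'
from h import *
c=snap('scene','scene25.png'); P=cloud(c); hsv=cv2.cvtColor(c['color'],cv2.COLOR_RGB2HSV)
def intray(c):
    P=cloud(c); h=cv2.cvtColor(c['color'],cv2.COLOR_RGB2HSV); d=P[...,:2]-[624.5,-2.9]; X=d@[.984,-.179]; Y=d@[.179,.984]
    m=(abs(X)<62)&(abs(Y)<82)&(P[...,2]>10)&(P[...,2]<45)&(h[...,0]<16)&(h[...,1]>90)&(h[...,2]<130)
    k,l,st,ce=cv2.connectedComponentsWithStats(m.astype(np.uint8))
    for i in range(1,k):
        if st[i,4]>20: print(st[i,4],X[l==i].mean().round(),Y[l==i].mean().round(),P[l==i][:,2].max().round())
intray(c); toggles(c)
to((503.8,53.9,40),-110)
to((503.8,53.9,40),70)
E
```

```text
38 25.0 52.0 22.0
pos [669.3  50.8  93. ] yaw -59.0 q7 -1.17 F [ 2.9 -0.1  7.1] w 38.4 t 47.5
dx,dy,dz [ 5.07 -8.82 14.09] twist 51.0
pos [669.3  50.8  93. ] yaw -59.0 q7 -1.17 F [ 2.9 -0.1  7.1] w 38.4 t 47.5
dx,dy,dz [ 5.07 -8.82 14.09] twist -129.0
```

Emit:
{"api": "apply_moves", "payload": {
  "series": [
    {"hand": 45, "dx": 0, "dy": -2, "dz": 3, "twist": 8},
    {"hand": 45, "dx": 0, "dy": -4, "dz": 6, "twist": 16},
    {"hand": 45, "dx": 0, "dy": -6, "dz": 9, "twist": 24},
    {"hand": 45, "dx": 0, "dy": -8, "dz": 12, "twist": 32},
    {"hand": 45, "dx": 0, "dy": -8.6, "dz": 13.6, "twist": 40},
    {"hand": 45, "dx": 2, "dy": -8.6, "dz": 13.6, "twist": 48},
    {"hand": 45, "dx": 5, "dy": -8.6, "dz": 13.6, "twist": 51},
    {"hand": 45, "dx": 6, "dy": -8.6, "dz": 13.6, "twist": 51},
    {"hand": 45, "dx": 6, "dy": -8.6, "dz": 13.6, "twist": 51},
    {"hand": 45, "dx": 6, "dy": -8.6, "dz": 13.6, "twist": 51}
  ]
}}

```text
clock: 48.5
tool_pos: [504.3, 54.1, 22.3]
orientation: [[0.002, -0.341, -0.94], [0.0, -0.94, 0.341], [-1.0, -0.001, -0.002]]
ft_force: [0.5, 0.1, 1.0]
width: 38.2
```

```bash
python3 - <<'E'
from h import *
c=snap('wrist','wrist26.png'); toggles(c)
to((503.8,53.9,-28),-110)
E
```

```text
obj [513.  64.] xy 552.3 -42.3 size 24 80 axis -81.7 hue [18. 91. 73.]
obj [311. 119.] xy 565.3 35.7 size 52 0 axis 79.8 hue [18. 91. 70.]
obj [319. 226.] xy 504.1 53.4 size 18 48 axis -20.7 hue [ 12. 143.  50.]
obj [636. 214.] xy 447.3 -123.7 size 4 24 axis -2.6 hue [ 12. 151.  37.]
obj [488. 281.] xy 433.0 -33.7 size 49 18 axis 29.3 hue [ 12. 146.  38.]
pos [504.5  54.1  22.6] yaw -110.0 q7 -2.08 F [ 0.3 -0.8  0.5] w 38.3 t 48.5
dx,dy,dz [5.06 0.05 0.07] twist 0.0
```

Emit:
{"api": "apply_moves", "payload": {
  "series": [
    {"hand": 45, "dx": 2, "dy": 0.05, "dz": 0.05, "twist": 0},
    {"hand": 45, "dx": 4, "dy": 0.05, "dz": 0.05, "twist": 0},
    {"hand": 45, "dx": 5, "dy": 0.05, "dz": 0.05, "twist": 0},
    {"hand": 45, "dx": 5, "dy": 0.05, "dz": 0.05, "twist": 0},
    {"hand": 20, "dx": 5, "dy": 0.05, "dz": 0.05, "twist": 0},
    {"hand": 0, "dx": 5, "dy": 0.05, "dz": 0.05, "twist": 0},
    {"hand": 0, "dx": 5, "dy": 0.05, "dz": 0.05, "twist": 0},
    {"hand": 0, "dx": 5, "dy": 0.05, "dz": 0.05, "twist": 0},
    {"hand": 0, "dx": 5, "dy": 0.05, "dz": 0.05, "twist": 0},
    {"hand": 0, "dx": 5, "dy": 0.05, "dz": 0.05, "twist": 0}
  ]
}}

```text
clock: 49.55
tool_pos: [503.8, 53.7, -27.6]
orientation: [[0.003, -0.342, -0.94], [0.0, -0.94, 0.342], [-1.0, -0.001, -0.002]]
ft_force: [-0.6, -1.1, 6.3]
width: 16.3
```

Emit:
{"api": "apply_moves", "payload": {
  "series": [
    {"hand": 0, "dx": -3, "dy": 0, "dz": 0, "twist": 0},
    {"hand": 0, "dx": -7, "dy": 0, "dz": 0, "twist": 0},
    {"hand": 0, "dx": -10.5, "dy": 0, "dz": 0, "twist": 0},
    {"hand": 0, "dx": -10.5, "dy": -0.3, "dz": -3.5, "twist": 0},
    {"hand": 0, "dx": -10.5, "dy": -0.6, "dz": -7, "twist": 0},
    {"hand": 0, "dx": -10.5, "dy": -0.9, "dz": -11, "twist": 0},
    {"hand": 0, "dx": -10.5, "dy": -1.2, "dz": -14.5, "twist": 0},
    {"hand": 0, "dx": -10.5, "dy": -1.3, "dz": -15.9, "twist": 0},
    {"hand": 0, "dx": -10.5, "dy": -1.3, "dz": -15.9, "twist": 0},
    {"hand": 0, "dx": -8, "dy": -1.3, "dz": -15.9, "twist": 0},
    {"hand": 0, "dx": -5, "dy": -1.3, "dz": -15.9, "twist": 0},
    {"hand": 0, "dx": -2.5, "dy": -1.3, "dz": -15.9, "twist": 0},
    {"hand": 0, "dx": -2.5, "dy": -1.3, "dz": -15.9, "twist": 0},
    {"hand": 25, "dx": -2.5, "dy": -1.3, "dz": -15.9, "twist": 0},
    {"hand": 40, "dx": -2.5, "dy": -1.3, "dz": -15.9, "twist": 0},
    {"hand": 45, "dx": -2.5, "dy": -1.3, "dz": -15.9, "twist": 0},
    {"hand": 45, "dx": -6, "dy": -1.3, "dz": -15.9, "twist": 0},
    {"hand": 45, "dx": -10, "dy": -1.3, "dz": -15.9, "twist": 0},
    {"hand": 45, "dx": -11, "dy": -1.3, "dz": -15.9, "twist": 0},
    {"hand": 45, "dx": -11, "dy": -1.3, "dz": -15.9, "twist": 0}
  ]
}}

```text
clock: 51.55
tool_pos: [658.8, 11.5, 85.0]
orientation: [[0.007, -0.342, -0.94], [0.0, -0.94, 0.342], [-1.0, -0.003, -0.006]]
ft_force: [0.3, 0.1, -0.6]
width: 38.6
```

```bash
cat >> h.py <<'E'
def intray(c):
    P=cloud(c); h=cv2.cvtColor(c['color'],cv2.COLOR_RGB2HSV); d=P[...,:2]-[624.5,-2.9]; X=d@[.984,-.179]; Y=d@[.179,.984]
    m=(abs(X)<62)&(abs(Y)<82)&(P[...,2]>10)&(P[...,2]<45)&(h[...,0]<16)&(h[...,1]>90)&(h[...,2]<130)
    k,l,st,ce=cv2.connectedComponentsWithStats(m.astype(np.uint8))
    for i in range(1,k):
        if st[i,4]>15: print('tray',st[i,4],X[l==i].mean().round(),Y[l==i].mean().round(),P[l==i][:,2].max().round())
E
python3 - <<'E'
from h import *
c=snap('scene','scene27.png'); intray(c)
to((433,-33.8,20),-61)
E
```

```text
tray 41 24.0 52.0 25.0
tray 39 22.0 16.0 25.0
pos [657.1  11.4  82.5] yaw -110.0 q7 -1.97 F [-0.3  0.4 -0.6] w 38.4 t 51.6
dx,dy,dz [ 6.19 11.92 19.53] twist -49.0
```

Emit:
{"api": "apply_moves", "payload": {
  "series": [
    {"hand": 45, "dx": 0, "dy": 2, "dz": 3, "twist": -7},
    {"hand": 45, "dx": 0, "dy": 4, "dz": 6, "twist": -14},
    {"hand": 45, "dx": 0, "dy": 6, "dz": 9, "twist": -21},
    {"hand": 45, "dx": 0, "dy": 8, "dz": 12, "twist": -28},
    {"hand": 45, "dx": 0, "dy": 10, "dz": 15.5, "twist": -35},
    {"hand": 45, "dx": 0, "dy": 11.5, "dz": 18.5, "twist": -42},
    {"hand": 45, "dx": 2, "dy": 11.9, "dz": 19.5, "twist": -49},
    {"hand": 45, "dx": 5, "dy": 11.9, "dz": 19.5, "twist": -49},
    {"hand": 45, "dx": 6, "dy": 11.9, "dz": 19.5, "twist": -49},
    {"hand": 45, "dx": 6, "dy": 11.9, "dz": 19.5, "twist": -49},
    {"hand": 45, "dx": 6, "dy": 11.9, "dz": 19.5, "twist": -49}
  ]
}}

```text
clock: 52.7
tool_pos: [432.6, -33.7, 21.1]
orientation: [[-0.0, 0.485, -0.875], [0.0, -0.875, -0.485], [-1.0, -0.0, 0.0]]
ft_force: [-0.0, 0.7, 0.6]
width: 38.5
```

```bash
python3 - <<'E'
from h import *
c=snap('wrist','wrist28.png'); toggles(c)
to((433,-33.8,-28),-61)
E
```

```text
obj [448.  49.] xy 546.9 -42.8 size 73 1 axis 79.5 hue [18. 97. 49.]
obj [534.  55.] xy 563.7 -78.7 size 1 12 axis -10.9 hue [18. 94. 69.]
obj [319. 227.] xy 432.8 -34.0 size 48 18 axis 28.3 hue [ 12. 151.  44.]
obj [466. 284.] xy 439.7 -133.6 size 40 20 axis 8.4 hue [ 12. 162.  28.]
obj [629. 291.] xy 0.0 0.0 size 0 0 axis -90.0 hue [ 18.  86. 129.]
pos [433.2 -33.7  21.7] yaw -61.0 q7 -1.05 F [-1.2  0.4 -0.4] w 38.5 t 52.8
dx,dy,dz [ 4.97 -0.    0.03] twist 0.0
```

Emit:
{"api": "apply_moves", "payload": {
  "series": [
    {"hand": 45, "dx": 2, "dy": 0, "dz": 0, "twist": 0},
    {"hand": 45, "dx": 4, "dy": 0, "dz": 0, "twist": 0},
    {"hand": 45, "dx": 4.9, "dy": 0, "dz": 0, "twist": 0},
    {"hand": 45, "dx": 4.9, "dy": 0, "dz": 0, "twist": 0},
    {"hand": 20, "dx": 4.9, "dy": 0, "dz": 0, "twist": 0},
    {"hand": 0, "dx": 4.9, "dy": 0, "dz": 0, "twist": 0},
    {"hand": 0, "dx": 4.9, "dy": 0, "dz": 0, "twist": 0},
    {"hand": 0, "dx": 4.9, "dy": 0, "dz": 0, "twist": 0},
    {"hand": 0, "dx": 4.9, "dy": 0, "dz": 0, "twist": 0},
    {"hand": 0, "dx": 4.9, "dy": 0, "dz": 0, "twist": 0}
  ]
}}

```text
clock: 53.75
tool_pos: [433.7, -33.8, -26.7]
orientation: [[0.003, 0.485, -0.875], [-0.0, -0.875, -0.485], [-1.0, 0.001, -0.002]]
ft_force: [-0.8, -0.0, 6.2]
width: 16.2
```

Emit:
{"api": "apply_moves", "payload": {
  "series": [
    {"hand": 0, "dx": -3, "dy": 0, "dz": 0, "twist": 0},
    {"hand": 0, "dx": -7, "dy": 0, "dz": 0, "twist": 0},
    {"hand": 0, "dx": -10.5, "dy": 1.5, "dz": -3, "twist": 0},
    {"hand": 0, "dx": -10.5, "dy": 3, "dz": -6, "twist": 0},
    {"hand": 0, "dx": -10.5, "dy": 5, "dz": -10, "twist": 0},
    {"hand": 0, "dx": -10.5, "dy": 7, "dz": -14, "twist": 0},
    {"hand": 0, "dx": -10.5, "dy": 9, "dz": -17.5, "twist": 0},
    {"hand": 0, "dx": -10.5, "dy": 10, "dz": -19.3, "twist": 0},
    {"hand": 0, "dx": -10.5, "dy": 10, "dz": -19.3, "twist": 0},
    {"hand": 0, "dx": -8, "dy": 10, "dz": -19.3, "twist": 0},
    {"hand": 0, "dx": -5, "dy": 10, "dz": -19.3, "twist": 0},
    {"hand": 0, "dx": -2.5, "dy": 10, "dz": -19.3, "twist": 0},
    {"hand": 0, "dx": -2.5, "dy": 10, "dz": -19.3, "twist": 0},
    {"hand": 25, "dx": -2.5, "dy": 10, "dz": -19.3, "twist": 0},
    {"hand": 40, "dx": -2.5, "dy": 10, "dz": -19.3, "twist": 0},
    {"hand": 45, "dx": -2.5, "dy": 10, "dz": -19.3, "twist": 0},
    {"hand": 45, "dx": -6, "dy": 10, "dz": -19.3, "twist": 0},
    {"hand": 45, "dx": -10, "dy": 10, "dz": -19.3, "twist": 0},
    {"hand": 45, "dx": -11, "dy": 10, "dz": -19.3, "twist": 0},
    {"hand": 45, "dx": -11, "dy": 10, "dz": -19.3, "twist": 0}
  ]
}}

```text
clock: 55.75
tool_pos: [652.1, -27.7, 86.0]
orientation: [[0.007, 0.485, -0.875], [-0.0, -0.875, -0.485], [-1.0, 0.003, -0.006]]
ft_force: [-0.5, -0.5, -0.8]
width: 38.3
```

```bash
python3 - <<'E'
from h import *
c=snap('scene','scene29.png'); intray(c)
to((436,-134.5,20),-82.5)
E
```

```text
tray 40 24.0 52.0 22.0
tray 33 21.0 17.0 24.0
tray 41 24.0 -31.0 23.0
pos [650.4 -27.7  83.5] yaw -61.0 q7 -1.07 F [ 0.5 -0.4 -1.2] w 38.3 t 55.8
dx,dy,dz [ 6.29 -1.06 23.95] twist 21.5
```

Emit:
{"api": "apply_moves", "payload": {
  "series": [
    {"hand": 45, "dx": 0, "dy": -0.2, "dz": 3, "twist": 4},
    {"hand": 45, "dx": 0, "dy": -0.3, "dz": 7, "twist": 8},
    {"hand": 45, "dx": 0, "dy": -0.5, "dz": 11, "twist": 12},
    {"hand": 45, "dx": 0, "dy": -0.7, "dz": 15, "twist": 16},
    {"hand": 45, "dx": 0, "dy": -0.9, "dz": 19, "twist": 20},
    {"hand": 45, "dx": 0, "dy": -1, "dz": 22.5, "twist": 21.5},
    {"hand": 45, "dx": 2, "dy": -1.05, "dz": 23.9, "twist": 21.5},
    {"hand": 45, "dx": 5, "dy": -1.05, "dz": 23.9, "twist": 21.5},
    {"hand": 45, "dx": 6.1, "dy": -1.05, "dz": 23.9, "twist": 21.5},
    {"hand": 45, "dx": 6.1, "dy": -1.05, "dz": 23.9, "twist": 21.5},
    {"hand": 45, "dx": 6.1, "dy": -1.05, "dz": 23.9, "twist": 21.5}
  ]
}}

```text
clock: 56.9
tool_pos: [435.8, -134.1, 21.1]
orientation: [[-0.001, 0.131, -0.991], [0.0, -0.991, -0.131], [-1.0, -0.0, 0.001]]
ft_force: [0.0, -0.5, 0.0]
width: 38.4
```

```bash
python3 - <<'E'
from h import *
c=snap('wrist','wrist30.png'); toggles(c)
to((436,-134.5,-28),-82.5)
E
```

```text
obj [220.   8.] xy 542.6 -67.4 size 8 26 axis -82.5 hue [ 18. 101.  47.]
obj [544.  21.] xy 0.0 0.0 size 0 0 axis -90.0 hue [ 18.  87. 125.]
obj [516. 116.] xy 0.0 0.0 size 0 0 axis -90.0 hue [ 19.  84. 139.]
obj [319. 226.] xy 435.9 -134.6 size 48 18 axis 6.8 hue [ 12. 153.  42.]
pos [ 436.4 -134.2   21.6] yaw -82.5 q7 -1.19 F [1.2 0.2 1.2] w 38.5 t 57.0
dx,dy,dz [4.96 0.02 0.05] twist 0.0
```

Emit:
{"api": "apply_moves", "payload": {
  "series": [
    {"hand": 45, "dx": 2, "dy": 0, "dz": 0, "twist": 0},
    {"hand": 45, "dx": 4, "dy": 0, "dz": 0, "twist": 0},
    {"hand": 45, "dx": 4.9, "dy": 0, "dz": 0, "twist": 0},
    {"hand": 45, "dx": 4.9, "dy": 0, "dz": 0, "twist": 0},
    {"hand": 20, "dx": 4.9, "dy": 0, "dz": 0, "twist": 0},
    {"hand": 0, "dx": 4.9, "dy": 0, "dz": 0, "twist": 0},
    {"hand": 0, "dx": 4.9, "dy": 0, "dz": 0, "twist": 0},
    {"hand": 0, "dx": 4.9, "dy": 0, "dz": 0, "twist": 0},
    {"hand": 0, "dx": 4.9, "dy": 0, "dz": 0, "twist": 0},
    {"hand": 0, "dx": 4.9, "dy": 0, "dz": 0, "twist": 0}
  ]
}}

```text
clock: 57.95
tool_pos: [436.8, -134.6, -26.7]
orientation: [[0.002, 0.131, -0.991], [-0.001, -0.991, -0.131], [-1.0, 0.001, -0.002]]
ft_force: [-0.3, -0.6, 6.5]
width: 16.2
```

Emit:
{"api": "apply_moves", "payload": {
  "series": [
    {"hand": 0, "dx": -3, "dy": 0, "dz": 0, "twist": 0},
    {"hand": 0, "dx": -7, "dy": 0, "dz": 0, "twist": 0},
    {"hand": 0, "dx": -10.5, "dy": -0.5, "dz": -3, "twist": 0},
    {"hand": 0, "dx": -10.5, "dy": -1, "dz": -6.5, "twist": 0},
    {"hand": 0, "dx": -10.5, "dy": -1.8, "dz": -10.5, "twist": 0},
    {"hand": 0, "dx": -10.5, "dy": -2.6, "dz": -14.5, "twist": 0},
    {"hand": 0, "dx": -10.5, "dy": -3.4, "dz": -18.5, "twist": 0},
    {"hand": 0, "dx": -10.5, "dy": -3.75, "dz": -21.4, "twist": 0},
    {"hand": 0, "dx": -10.5, "dy": -3.75, "dz": -21.4, "twist": 0},
    {"hand": 0, "dx": -8, "dy": -3.75, "dz": -21.4, "twist": 0},
    {"hand": 0, "dx": -5, "dy": -3.75, "dz": -21.4, "twist": 0},
    {"hand": 0, "dx": -2.5, "dy": -3.75, "dz": -21.4, "twist": 0},
    {"hand": 0, "dx": -2.5, "dy": -3.75, "dz": -21.4, "twist": 0},
    {"hand": 25, "dx": -2.5, "dy": -3.75, "dz": -21.4, "twist": 0},
    {"hand": 40, "dx": -2.5, "dy": -3.75, "dz": -21.4, "twist": 0},
    {"hand": 40, "dx": -2.5, "dy": -3.75, "dz": -21.4, "twist": 0},
    {"hand": 40, "dx": -6, "dy": -3.75, "dz": -21.4, "twist": 0},
    {"hand": 40, "dx": -10, "dy": -3.75, "dz": -21.4, "twist": 0},
    {"hand": 40, "dx": -14, "dy": -3.75, "dz": -21.4, "twist": 0},
    {"hand": 40, "dx": -14, "dy": -3.75, "dz": -21.4, "twist": 0}
  ]
}}

```text
clock: 59.95
tool_pos: [647.8, -70.9, 121.8]
orientation: [[0.015, 0.129, -0.991], [-0.002, -0.992, -0.129], [-1.0, 0.004, -0.014]]
ft_force: [-0.2, -0.9, -0.2]
width: 34.3
```

```bash
python3 - <<'E'
from h import *
c=snap('scene','scene31.png'); intray(c)
P=cloud(c)
# cover grip bar & plate
hsv=cv2.cvtColor(c['color'],cv2.COLOR_RGB2HSV)
m=(P[...,2]>38)&(P[...,2]<52)&(np.hypot(P[...,0]-555,P[...,1]+330)<100)
print(cv2.minAreaRect(P[m][:,:2].astype(np.float32)))
m=(P[...,2]>5)&(P[...,2]<14)&(np.hypot(P[...,0]-555,P[...,1]+330)<170)&(c['depth']>0)
print(cv2.minAreaRect(P[m][:,:2].astype(np.float32)))
to((555,-290,130),-90)
E
```

```text
tray 39 24.0 52.0 24.0
tray 33 21.0 16.0 23.0
tray 32 22.0 -33.0 23.0
tray 23 22.0 -61.0 23.0
((555.1912841796875, -330.8294677734375), (18.46722984313965, 60.11518478393555), 4.905354976654053)
((543.6875, -356.12664794921875), (285.91339111328125, 312.9945373535156), 87.6821060180664)
pos [645.9 -70.7 118.5] yaw -82.6 q7 -1.36 F [-0.3 -0.6 -1.2] w 34.3 t 60.0
dx,dy,dz [-1.21 20.57 11.84] twist 7.4
```

All four toggles are in the tray. Now the cover.

Emit:
{"api": "apply_moves", "payload": {
  "series": [
    {"hand": 45, "dx": -3, "dy": 3, "dz": 1, "twist": -8},
    {"hand": 45, "dx": -6, "dy": 6, "dz": 3, "twist": -16},
    {"hand": 45, "dx": -6, "dy": 10, "dz": 5, "twist": -24},
    {"hand": 45, "dx": -6, "dy": 14, "dz": 7, "twist": -32},
    {"hand": 45, "dx": -6, "dy": 18, "dz": 9, "twist": -40},
    {"hand": 45, "dx": -6, "dy": 22, "dz": 11, "twist": -48},
    {"hand": 45, "dx": -6, "dy": 24.6, "dz": 12.4, "twist": -56},
    {"hand": 45, "dx": -6, "dy": 24.6, "dz": 12.4, "twist": -64},
    {"hand": 45, "dx": -6, "dy": 24.6, "dz": 12.4, "twist": -72},
    {"hand": 45, "dx": -6, "dy": 24.6, "dz": 12.4, "twist": -80},
    {"hand": 45, "dx": -6, "dy": 24.6, "dz": 12.4, "twist": -87.5},
    {"hand": 45, "dx": -6, "dy": 24.6, "dz": 12.4, "twist": -87.5},
    {"hand": 45, "dx": -6, "dy": 24.6, "dz": 12.4, "twist": -87.5},
    {"hand": 45, "dx": -6, "dy": 24.6, "dz": 12.4, "twist": -87.5}
  ]
}}

```text
clock: 61.4
tool_pos: [551.6, -329.5, 172.1]
orientation: [[-0.0, 0.996, 0.085], [-0.0, 0.085, -0.996], [-1.0, -0.0, 0.0]]
ft_force: [0.6, 0.0, 0.4]
width: 38.2
```

```bash
python3 - <<'E'
from h import *
c=snap('wrist','wrist32.png'); P=cloud(c); hsv=cv2.cvtColor(c['color'],cv2.COLOR_RGB2HSV)
near=np.hypot(P[...,0]-555,P[...,1]+330)<150
m=(P[...,2]>42)&(P[...,2]<54)&near&(np.hypot(P[...,0]-555,P[...,1]+330)<60)
print('bar',m.sum(),np.percentile(P[m][:,2],50),cv2.minAreaRect(P[m][:,:2].astype(np.float32)))
# holes: plate-coloured mask, holes = dark inner contours
pm=((P[...,2]>6)&(P[...,2]<14)&near&(c['depth']>0)).astype(np.uint8)
cs,hi=cv2.findContours(pm,cv2.RETR_CCOMP,cv2.CHAIN_APPROX_NONE)
for k,h in zip(cs,hi[0]):
    A=cv2.contourArea(k)
    if A>8: 
        ctr=k[:,0].mean(0); print(round(A),'inner' if h[3]>=0 else 'outer',ctr.round(),ray(c,ctr,8)[0].round(1), cv2.minAreaRect(ray(c,k[:,0],8)[:,:2].astype(np.float32)) if A>500 else '')
to((555,-331,0),5)
E
```

```text
bar 1087 46.917901185484254 ((553.8759765625, -330.5314025878906), (15.966622352600098, 60.363037109375), 4.62279748916626)
28016 outer [322. 155.] [ 553.1 -318.1    8. ] ((553.9534912109375, -330.7435302734375), (138.44374084472656, 222.751708984375), 4.281963348388672)
98 inner [320. 253.] [ 561.4 -429.7    8. ] 
1254 inner [322. 173.] [ 554.8 -336.8    8. ] ((554.9363403320312, -338.59027099609375), (20.017738342285156, 76.03944396972656), 4.535801410675049)
180 inner [323.  63.] [ 546.4 -230.8    8. ] 
pos [ 551.8 -329.4  172.1] yaw 4.9 q7 0.58 F [ 0.2  0.1 -0.1] w 38.7 t 61.5
dx,dy,dz [17.21  0.31  0.19] twist -0.1
```

Emit:
{"api": "apply_moves", "payload": {
  "series": [
    {"hand": 45, "dx": 3, "dy": 0.2, "dz": 0.15, "twist": 0.5},
    {"hand": 45, "dx": 7, "dy": 0.2, "dz": 0.15, "twist": 0.5},
    {"hand": 45, "dx": 11, "dy": 0.2, "dz": 0.15, "twist": 0.5},
    {"hand": 45, "dx": 14, "dy": 0.2, "dz": 0.15, "twist": 0.5},
    {"hand": 45, "dx": 14, "dy": 0.2, "dz": 0.15, "twist": 0.5},
    {"hand": 45, "dx": 14, "dy": 0.2, "dz": 0.15, "twist": 0.5}
  ]
}}

```text
clock: 62.05
tool_pos: [554.2, -330.7, 32.4]
orientation: [[-0.0, 0.997, 0.078], [-0.0, 0.078, -0.997], [-1.0, -0.0, -0.0]]
ft_force: [1.7, -1.3, 0.3]
width: 38.5
```

```bash
python3 - <<'E'
from h import *
to((553.9,-330.7,-19),4.4)
E
```

```text
pos [ 554.2 -330.7   32.4] yaw 4.5 q7 0.57 F [ 1.7 -1.3  0.3] w 38.5 t 62.0
dx,dy,dz [ 5.14 -0.03  0.  ] twist 0.1
```

Emit:
{"api": "apply_moves", "payload": {
  "series": [
    {"hand": 45, "dx": 2, "dy": 0, "dz": 0, "twist": 0},
    {"hand": 45, "dx": 4, "dy": 0, "dz": 0, "twist": 0},
    {"hand": 45, "dx": 5.1, "dy": 0, "dz": 0, "twist": 0},
    {"hand": 45, "dx": 5.1, "dy": 0, "dz": 0, "twist": 0},
    {"hand": 20, "dx": 5.1, "dy": 0, "dz": 0, "twist": 0},
    {"hand": 0, "dx": 5.1, "dy": 0, "dz": 0, "twist": 0},
    {"hand": 0, "dx": 5.1, "dy": 0, "dz": 0, "twist": 0},
    {"hand": 0, "dx": 5.1, "dy": 0, "dz": 0, "twist": 0},
    {"hand": 0, "dx": 5.1, "dy": 0, "dz": 0, "twist": 0},
    {"hand": 0, "dx": 5.1, "dy": 0, "dz": 0, "twist": 0},
    {"hand": 0, "dx": 5.1, "dy": 0, "dz": 0, "twist": 0}
  ]
}}

```text
clock: 63.15
tool_pos: [555.5, -331.5, -17.0]
orientation: [[0.003, 0.997, 0.078], [-0.002, 0.078, -0.997], [-1.0, 0.003, 0.002]]
ft_force: [-0.2, 0.9, 6.7]
width: 15.3
```

```bash
python3 - <<'E'
from h import *
to((553.9,-330.7,120),4.4)
E
```

```text
pos [ 555.5 -331.5  -17. ] yaw 4.5 q7 0.56 F [-0.2  0.9  6.7] w 15.3 t 63.1
dx,dy,dz [-13.7   -0.11  -0.06] twist 0.1
```

Emit:
{"api": "apply_moves", "payload": {
  "series": [
    {"hand": 0, "dx": -0.5, "dy": 0, "dz": 0, "twist": 0},
    {"hand": 0, "dx": -1.5, "dy": 0, "dz": 0, "twist": 0},
    {"hand": 0, "dx": -3, "dy": 0, "dz": 0, "twist": 0},
    {"hand": 0, "dx": -5, "dy": 0, "dz": 0, "twist": 0},
    {"hand": 0, "dx": -7, "dy": 0, "dz": 0, "twist": 0},
    {"hand": 0, "dx": -9, "dy": 0, "dz": 0, "twist": 0},
    {"hand": 0, "dx": -11, "dy": 0, "dz": 0, "twist": 0},
    {"hand": 0, "dx": -12.5, "dy": 0, "dz": 0, "twist": 0},
    {"hand": 0, "dx": -13.5, "dy": 0, "dz": 0, "twist": 0},
    {"hand": 0, "dx": -14, "dy": 0, "dz": 0, "twist": 0},
    {"hand": 0, "dx": -14, "dy": 0, "dz": 0, "twist": 0},
    {"hand": 0, "dx": -14, "dy": 0, "dz": 0, "twist": 0}
  ]
}}

```text
clock: 64.35
tool_pos: [553.6, -330.3, 120.1]
orientation: [[-0.001, 0.997, 0.078], [0.001, 0.078, -0.997], [-1.0, -0.001, -0.001]]
ft_force: [0.1, -0.6, -2.4]
width: 15.4
```

```bash
cat >> h.py <<'E'
def cover():
    c=cams.capture('wrist'); s=status.read_state(); R=np.array(s['orientation']); P=cloud(c); Q=(P-np.array(s['tool_pos']))@R
    m=(Q[...,0]>-36)&(Q[...,0]<10)&(c['depth']>0)&(abs(Q[...,1])<90)&(abs(Q[...,2])<130)
    pts=Q[m]; x=np.median(pts[:,0]); print('plate x',x.round(1),len(pts))
    k=abs(pts[:,0]-x)<8; q=pts[k]; print('plane',np.linalg.lstsq(np.c_[q[:,1:],np.ones(len(q))],q[:,0],rcond=None)[0].round(4))
    print('rect tool yz',cv2.minAreaRect(q[:,1:].astype(np.float32)))
    return c,Q
E
python3 - <<'E'
from h import *
c,Q=cover(); np.savez('pics/cov33.npz',**c)
to((624.2,-3.7,130),-10.3)
E
```

```text
plate x -26.3 87609
plane [ 4.00000e-04  1.80000e-03 -2.62132e+01]
rect tool yz ((-0.6926040649414062, -9.278709411621094), (139.50497436523438, 206.3438262939453), 0.2489306628704071)
pos [ 553.4 -330.2  119.8] yaw 4.5 q7 0.57 F [-0.3  0.4 -3.1] w 15.4 t 64.4
dx,dy,dz [ -1.     9.62 -32.  ] twist 14.8
```

Cover is held level. Carrying it over the tray.

Emit:
{"api": "apply_moves", "payload": {
  "series": [
    {"hand": 0, "dx": 0, "dy": 0.2, "dz": -0.5, "twist": 0.5},
    {"hand": 0, "dx": 0, "dy": 0.5, "dz": -1.5, "twist": 1},
    {"hand": 0, "dx": 0, "dy": 1, "dz": -3, "twist": 1.5},
    {"hand": 0, "dx": 0, "dy": 1.5, "dz": -5, "twist": 2.5},
    {"hand": 0, "dx": 0, "dy": 2.3, "dz": -7.5, "twist": 3.5},
    {"hand": 0, "dx": 0, "dy": 3, "dz": -10, "twist": 4.5},
    {"hand": 0, "dx": 0, "dy": 3.8, "dz": -12.5, "twist": 5.5},
    {"hand": 0, "dx": 0, "dy": 4.5, "dz": -15, "twist": 6.5},
    {"hand": 0, "dx": 0, "dy": 5.3, "dz": -17.5, "twist": 7.5},
    {"hand": 0, "dx": 0, "dy": 6, "dz": -20, "twist": 8.5},
    {"hand": 0, "dx": 0, "dy": 6.8, "dz": -22.5, "twist": 9.5},
    {"hand": 0, "dx": 0, "dy": 7.6, "dz": -25, "twist": 11},
    {"hand": 0, "dx": 0, "dy": 8.3, "dz": -27.5, "twist": 12.5},
    {"hand": 0, "dx": 0, "dy": 9, "dz": -29.5, "twist": 13.5},
    {"hand": 0, "dx": 0, "dy": 9.4, "dz": -31, "twist": 14.3},
    {"hand": 0, "dx": 0, "dy": 9.6, "dz": -31.8, "twist": 14.8},
    {"hand": 0, "dx": 0, "dy": 9.6, "dz": -31.9, "twist": 14.8},
    {"hand": 0, "dx": 0, "dy": 9.6, "dz": -31.9, "twist": 14.8},
    {"hand": 0, "dx": 0, "dy": 9.6, "dz": -31.9, "twist": 14.8},
    {"hand": 0, "dx": 0, "dy": 9.6, "dz": -31.9, "twist": 14.8}
  ]
}}

```text
clock: 66.4
tool_pos: [624.7, -6.5, 121.0]
orientation: [[0.0, 0.984, -0.181], [-0.001, -0.181, -0.984], [-1.0, 0.0, 0.001]]
ft_force: [-0.2, 0.2, -2.7]
width: 15.2
```

```bash
python3 - <<'E'
from h import *
to((624.6,-5.2,70),-10.3)
c,Q=cover(); np.savez('pics/cov34.npz',**c)
P=cloud(c)
# what's visible of tray/pins below the plate
for nm in ('wrist','scene','side'):
    if nm!='wrist': c=snap(nm,nm+'34.png'); P=cloud(c)
    for pin in ((642.2,94.3),(606.6,-101)):
        m=(np.hypot(P[...,0]-pin[0],P[...,1]-pin[1])<9)&(P[...,2]>61)&(P[...,2]<74)&(c['depth']>0)
        print(nm,pin,m.sum(),P[m].mean(0).round(1) if m.sum() else '')
E
```

```text
pos [624.7  -6.5 121. ] yaw -10.4 q7 -0.25 F [-0.2  0.2 -2.7] w 15.2 t 66.4
dx,dy,dz [ 5.1  -0.03 -0.13] twist -0.1
plate x -26.0 87510
plane [ 1.00000e-03  1.70000e-03 -2.59545e+01]
rect tool yz ((-0.5620651245117188, -9.030502319335938), (139.07034301757812, 205.9081573486328), 0.025334499776363373)
wrist (642.2, 94.3) 106 [642.3  95.4  69.8]
wrist (606.6, -101) 0 
scene (642.2, 94.3) 1 [644.6  93.4  61.7]
scene (606.6, -101) 11 [ 607.3 -104.1   66. ]
side (642.2, 94.3) 7 [643.8  97.4  67.3]
side (606.6, -101) 0
```

```bash
cat >> h.py <<'E'
def holepin():
    c=cams.capture('wrist'); s=status.read_state(); P=cloud(c); zt=s['tool_pos'][2]+26.2
    pm=((abs(P[...,2]-zt)<5)&(c['depth']>0)&(np.hypot(P[...,0]-s['tool_pos'][0],P[...,1]-s['tool_pos'][1])<140)).astype(np.uint8)
    cs,hi=cv2.findContours(pm,cv2.RETR_CCOMP,cv2.CHAIN_APPROX_NONE)
    for k,h in zip(cs,hi[0]):
        A=cv2.contourArea(k)
        if h[3]>=0 and 30<A<1500:
            w=ray(c,k[:,0],zt)[:,:2]; (x,y),r=cv2.minEnclosingCircle(w.astype(np.float32)); print('hole A',A,'world',w.mean(0).round(1),'circ',round(x,1),round(y,1),'r',round(r,1))
    m=(np.hypot(P[...,0]-642.2,P[...,1]-94.5)<10)&(P[...,2]>60)&(P[...,2]<76)&(c['depth']>0)
    if m.sum(): print('pin',m.sum(),P[m].mean(0).round(1),'top',P[m&(P[...,2]>68)].mean(0).round(1),'range',P[m].min(0).round(1),P[m].max(0).round(1))
    print('tool',np.round(s['tool_pos'],1),'cam',c['T'][:3,3].round(0))
E
python3 - <<'E'
from h import *
holepin()
E
```

```text
hole A 886.5 world [642.4  93. ] circ 642.2 93.0 r 6.7
pin 89 [642.4  95.7  69.9] top [642.3  95.5  70.4] range [638.5  93.1  65.7] [646.   98.7  72.7]
tool [624.7  -5.6 121.1] cam [639.  75. 295.]
```

Emit:
{"api": "apply_moves", "payload": {
  "series": [
    {"hand": 0, "dx": 0.5, "dy": 0, "dz": -0.13, "twist": -0.1},
    {"hand": 0, "dx": 1.5, "dy": 0, "dz": -0.13, "twist": -0.1},
    {"hand": 0, "dx": 3, "dy": 0, "dz": -0.13, "twist": -0.1},
    {"hand": 0, "dx": 4.5, "dy": 0, "dz": -0.13, "twist": -0.1},
    {"hand": 0, "dx": 5.5, "dy": 0, "dz": -0.13, "twist": -0.1},
    {"hand": 0, "dx": 6, "dy": 0, "dz": -0.13, "twist": -0.1},
    {"hand": 0, "dx": 6.1, "dy": 0, "dz": -0.13, "twist": -0.1},
    {"hand": 0, "dx": 6.1, "dy": 0, "dz": -0.13, "twist": -0.1},
    {"hand": 0, "dx": 6.1, "dy": 0, "dz": -0.13, "twist": -0.1}
  ]
}}

```text
clock: 67.5
tool_pos: [625.6, -3.8, 60.8]
orientation: [[0.001, 0.984, -0.177], [-0.0, -0.177, -0.984], [-1.0, 0.001, -0.0]]
ft_force: [1.2, 0.4, -2.0]
width: 15.3
```

```bash
python3 - <<'E'
from h import *
holepin(); to((624.6,-4.2,38),-10.3)
c=snap('scene','scene35.png'); P=cloud(c)
m=(np.hypot(P[...,0]-606.6,P[...,1]+101)<9)&(P[...,2]>58)&(P[...,2]<76); print(m.sum(),P[m].mean(0) if m.sum() else '')
E
```

```text
hole A 880.0 world [642.8  95.2] circ 642.8 95.0 r 6.6
pin 268 [642.2  94.4  69.4] top [642.2  94.6  70.2] range [638.4  90.8  60.1] [646.1  98.6  72.2]
tool [625.6  -3.8  60.9] cam [639.  77. 234.]
pos [625.6  -3.8  60.9] yaw -10.2 q7 -0.26 F [ 0.   0.2 -2.3] w 15.1 t 67.5
dx,dy,dz [ 2.29 -0.1   0.06] twist 0.1
1 [ 605.71112796 -106.33086625   62.3641031 ]
```

Hole and pin agree within 0.7 mm. Lowering gently.

Emit:
{"api": "apply_moves", "payload": {
  "series": [
    {"hand": 0, "dx": 0.3, "dy": -0.05, "dz": 0.04, "twist": 0.1},
    {"hand": 0, "dx": 0.6, "dy": -0.05, "dz": 0.04, "twist": 0.1},
    {"hand": 0, "dx": 0.9, "dy": -0.05, "dz": 0.04, "twist": 0.1},
    {"hand": 0, "dx": 1.2, "dy": -0.05, "dz": 0.04, "twist": 0.1},
    {"hand": 0, "dx": 1.5, "dy": -0.05, "dz": 0.04, "twist": 0.1},
    {"hand": 0, "dx": 1.5, "dy": -0.05, "dz": 0.04, "twist": 0.1}
  ]
}}

```text
clock: 68.2
tool_pos: [623.9, -4.1, 44.3]
orientation: [[-0.001, 0.984, -0.179], [-0.0, -0.179, -0.984], [-1.0, -0.001, 0.0]]
ft_force: [-1.4, -0.3, -2.4]
width: 15.2
```

Emit:
{"api": "apply_moves", "payload": {
  "series": [
    {"hand": 0, "dx": 0.2, "dy": 0, "dz": 0, "twist": 0},
    {"hand": 0, "dx": 0.4, "dy": 0, "dz": 0, "twist": 0},
    {"hand": 0, "dx": 0.6, "dy": 0, "dz": 0, "twist": 0},
    {"hand": 0, "dx": 0.8, "dy": 0, "dz": 0, "twist": 0},
    {"hand": 0, "dx": 0.9, "dy": 0, "dz": 0, "twist": 0},
    {"hand": 0, "dx": 0.9, "dy": 0, "dz": 0, "twist": 0}
  ]
}}

```text
clock: 68.8
tool_pos: [624.6, -4.1, 39.0]
orientation: [[0.001, 0.984, -0.179], [-0.0, -0.179, -0.984], [-1.0, 0.001, 0.0]]
ft_force: [-7.2, 0.1, 12.2]
width: 15.4
```

```bash
python3 - <<'E'
from h import *
c,Q=cover(); to((624.6,-4.2,38),-10.3)
P=cloud(c); s=status.read_state()
for pin in ((642.2,94.7),):
    m=(np.hypot(P[...,0]-pin[0],P[...,1]-pin[1])<6)&(c['depth']>0); print(np.percentile(P[m][:,2],[5,50,95]))
m=(np.hypot(P[...,0]-625,P[...,1]-60)<25)&(c['depth']>0); print('plate top z',np.median(P[m][:,2]))
E
```

```text
plate x -26.0 88249
plane [ 7.00000e-04  7.00000e-04 -2.60094e+01]
rect tool yz ((-0.6201248168945312, -9.1114501953125), (139.33856201171875, 205.92103576660156), 0.00813817884773016)
pos [624.6  -4.1  39. ] yaw -10.3 q7 -0.27 F [-6.5  0.4 11.8] w 15.0 t 68.8
dx,dy,dz [ 0.1  -0.    0.01] twist 0.0
[56.23998625 66.90847881 71.40182682]
plate top z 65.03519836773361
```

Plate top at 65 mm (64 expected), so the cover is seated. Releasing, retreating and doing the final check.

Emit:
{"api": "apply_moves", "payload": {
  "series": [
    {"hand": 0, "dx": -0.15, "dy": 0, "dz": 0, "twist": 0},
    {"hand": 25, "dx": -0.15, "dy": 0, "dz": 0, "twist": 0},
    {"hand": 40, "dx": -0.15, "dy": 0, "dz": 0, "twist": 0},
    {"hand": 55, "dx": -0.15, "dy": 0, "dz": 0, "twist": 0},
    {"hand": 55, "dx": -0.15, "dy": 0, "dz": 0, "twist": 0},
    {"hand": 55, "dx": -0.15, "dy": 0, "dz": 0, "twist": 0},
    {"hand": 55, "dx": -1, "dy": 0, "dz": 0, "twist": 0},
    {"hand": 55, "dx": -3, "dy": 0, "dz": 0, "twist": 0},
    {"hand": 55, "dx": -6, "dy": 0, "dz": 0, "twist": 0},
    {"hand": 55, "dx": -10, "dy": 0, "dz": 0, "twist": 0},
    {"hand": 55, "dx": -14, "dy": 0, "dz": 0, "twist": 0},
    {"hand": 55, "dx": -16, "dy": 0, "dz": 0, "twist": 0},
    {"hand": 55, "dx": -16, "dy": 0, "dz": 0, "twist": 0},
    {"hand": 55, "dx": -16, "dy": 0, "dz": 0, "twist": 0},
    {"hand": 55, "dx": -16, "dy": 0, "dz": 0, "twist": 0}
  ]
}}

```text
clock: 70.35
tool_pos: [623.5, -4.1, 194.5]
orientation: [[-0.003, 0.984, -0.179], [-0.0, -0.179, -0.984], [-1.0, -0.002, 0.001]]
ft_force: [0.2, -0.4, -0.3]
width: 47.1
```

```bash
python3 - <<'E'
from h import *
c=snap('wrist','wrist40.png'); P=cloud(c)
m=(abs(P[...,2]-65)<6)&(np.hypot(P[...,0]-624,P[...,1]+4)<140)&(c['depth']>0); q=P[m]
r=cv2.minAreaRect(q[:,:2].astype(np.float32)); k=(q[:,2]<68); print(r, np.linalg.lstsq(np.c_[q[k][:,:2]-[624,-4],np.ones(k.sum())],q[k][:,2],rcond=None)[0])
for n in ('scene','side'):
    c=snap(n,n+'40.png'); P=cloud(c); hsv=cv2.cvtColor(c['color'],cv2.COLOR_RGB2HSV); print(n); toggles(c)
    m=(P[...,2]>48)&(P[...,2]<66)&(np.hypot(P[...,0]-599,P[...,1]-341)<70); print('tin',cv2.minAreaRect(P[m][:,:2].astype(np.float32)))
    m=(hsv[...,0]>45)&(hsv[...,0]<75)&(hsv[...,1]>70)&(P[...,2]<40)&(P[...,2]>4)&(P[...,0]>470)&(P[...,0]<950)&(c['depth']>0); print('green px',m.sum(),P[m].mean(0) if m.sum() else '')
    c0=dict(np.load(f'pics/{n}0.png.npz')); P0=cloud(c0)
    for nm,b in (('jar',(745,184,60)),('scissors',(832,-48,55)),('marker',(757,-241,80)),('stapler',(570,-470,90))):
        f=lambda P: P[(np.hypot(P[...,0]-b[0],P[...,1]-b[1])<b[2])&(P[...,2]>7)&(P[...,2]<90)]
        a,d=f(P0),f(P); print(nm,len(a),len(d),a.mean(0).round(1) if len(a) else '',d.mean(0).round(1) if len(d) else '')
to((624,-4,200))
E
```

```text
((624.1231689453125, -3.4130477905273438), (222.71165466308594, 138.3760528564453), 79.6654281616211) [2.02524117e-04 7.95838365e-04 6.50507249e+01]
scene
tin ((598.29736328125, 340.8170166015625), (64.03810119628906, 116.01822662353516), 76.41496276855469)
green px 0 
jar 581 576 [752.9 170.8  51.3] [753.1 170.7  51.4]
scissors 347 336 [840.7 -54.2   9.3] [841.1 -55.    9.3]
marker 250 248 [ 760.6 -241.5   10.8] [ 759.2 -241.6   10.8]
stapler 1288 577 [ 553.  -461.2   21. ] [ 538.2 -517.4   36. ]
side
tin ((600.4908447265625, 342.0079345703125), (64.85552978515625, 111.55879974365234), 76.16056823730469)
green px 0 
jar 429 427 [741.9 199.2  50.5] [742.1 199.   50.8]
scissors 116 126 [839.9 -47.5  10.2] [840.8 -48.6   9.9]
marker 68 65 [ 757.4 -235.4   10.9] [ 757.6 -234.6   11.2]
stapler 251 153 [ 542.  -471.    24.3] [ 525.8 -506.3   33.4]
pos [623.6  -4.1 194.5] yaw -10.3 q7 -0.25 F [-0.  -0.9 -0.6] w 46.8 t 70.5
dx,dy,dz [-0.55  0.04 -0.02] twist None
```

```bash
python3 -c "
from h import *
print(close_job())"
```

```text
the job is handed in; nothing more can be done
None
```

I finished the job and handed it in at about 70 s on the clock (limit 210 s).

**Marbles:** I tipped the tin over the tray by pressing its closed end on the rim so it pivoted in a light grip. It reached about 26°, short of the suggested 30–45°. I shook it sideways, then gave it eight brisk strokes and held it still for about 2 s. I counted three marbles in the tray. The tin then weighed about 1.53 N, against 1.57 N empty and about 1.71 N with one marble left. I could not look inside it, so "empty" rests on the count and the weight.

**Tin:** it stands level within about 2 mm of the mat centre.

**Toggles:** all four are in the tray. One had been knocked about 5 cm aside during the run and I found it again.

**Cover:** it lies over both pins. Its centre is within 1 mm of the tray's and its top is at 65 mm (64 expected). The camera fit shows it level.

**Left alone:** the jar, marker and scissors are where they were, to within the noise. The stapler comparison was spoiled because the cover had been in the same patch, but nothing went near it.

**What went wrong:**
- **Fingertip offset:** the fingertips sit about 31 mm behind the reported tool point. That cost two missed toggle grasps.
- **Tin regrasp:** on one attempt to recentre the tin, the shut fingers pressed on its top with about 31 N. The tin did not move and the next attempt worked.

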